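# Put the microscope eyepiece away eyecup down

## Robot

A 6-joint arm with a two-finger parallel gripper is mounted at the origin on the work surface. World frame = base frame: x ahead of the robot, y to its left, z up, the work surface at z = 0. Lengths are in m, angles in rad, forces in N, time in s.
With the tool pointing down it reaches from about 0.325 to 0.875 m from the base axis. Payload 4.4 kg.
Tool frame: the origin (TCP) lies between the finger pads; the fingertips stand 17 mm ahead of it and the grasp point (between the pads) lies 2 mm behind it; z points along the fingers, y is the line along which they close (so a half turn about z gives the same grasp; the last joint's range is limited). The gripper opens to 85 mm and grips with 20 to 120 N. Pads are 22 mm wide; open, the fingers measure 114 mm over their backs; the gripper's body (76 mm by 85 mm) begins 54 mm behind the grasp point. The pads swing forward as they close: fully open they stand 13 mm farther back than shut.
Start: joints at [0.956, 0.207, 1.542, -0, 1.393, -0.15], TCP at [0.258, 0.514, 0.248] pointing down, gripper open.
Joint ranges: [-2.73, 2.73], [-0.86, 2.22], [0.23, 2.46], [-1.11, 4.25], [0.08, 2.63], [-2.82, 2.82]. Speed limits (rad/s): [2.79, 2.79, 3.14, 3.14, 3.14, 3.14].

## Interface

Orientations are given as [roll, pitch, yaw] about the fixed x, y, z axes, in that order (R = Rz(yaw) Ry(pitch) Rx(roll)).
In Python, from workcell import get_obs, capture, calibration, hand_in, look_for, regions_of gives the robot as it stands. The module is installed in compiled form; this text tells all that it offers.
- The arm moves only by the tool move_arm, never from a script. Its argument "series" is a list of rows, each a list of 5 numbers: the shift along the tool's x, y, z each as a share of 300 mm, from -1 to 1, then the turn about the tool's z as a share of 90 degrees, from -1 to 1, then the opening, from 0 (shut) to 1 (fully open). In form: [[dx, dy, dz, roll, claw], ...]. A call has exactly 5 rows; each row is the pose to reach, as a shift and turn from the pose commanded when the call began, along the tool's axes at that moment; what a row does not reach only later rows make up. A row lasts 1/12 s, in which the tool goes at most 41.7 mm and 7.16 degrees, less where a joint would pass 70% of its speed; a pose out of reach is approached as far as the arm can. A call with a number of a shift or a turn outside -1 to 1 is refused whole. A call with a gripper value outside its range is refused whole. The fingers move at their own pace and stop on an object; "force" is the grip in N (left out, the last holds). Time passes only in rows, so rows that repeat a pose let the fingers close, or fill a call up. It gives the time, the measured TCP pose, the force, the opening and the grip force at its end, in the units of the state.
- get_obs(): the state, without advancing time (a new reading comes with each control period).
- capture(name): name is "scene" or "top"; returns the picture (384x512x3 uint8, red, green, blue); there is no depth.
- calibration(name): a dict with "fx", "fy", "cx", "cy" (pixels), "eye" and "rotation" of the camera in the world. Camera axes: x right, y down, z forward; pixel columns grow to the right and rows downward; lengths in m; the calibration is good to about 2 mm. A picture is of the moment at which its call begins. calibration takes no time and is no camera call.
- hand_in(): hands the job in; it is judged then, once.
Trained networks look in the newest picture that a camera, given by its name, has taken for a name from the list of things; names that differ only in an ending like _2 or _b are one class to them, and where a whole thing is asked for, a point or a joint stands for the part that bears it (a point fixed in the world has none). Each returns a list of dicts, best first, with "score" (0 to 1); they miss things now and then, are a little off and sometimes report something else, mostly with a low value. They report only what shows in the picture. A call takes as long as a camera call. They do not tell look-alikes from the thing itself.
- look_for(camera, target): "xyz" ([x, y, z] in m, in world coordinates, good to about 4 mm: the middle of the surface that is visible of it).
- regions_of(camera, target): "region" (384x512 bool, what is visible of it).
The state is a dict: "clock": time; "joints": joint angles; "qd": joint speeds; "joint_torque": joint torques, N m; "tcp_pos": TCP position; "eef_rot": TCP orientation; "wrist_force": force on the tool from outside, world axes, zero at the start; "ft_torque": the same for the moment, N m; "gripper_width": finger opening in m; "grasp_force": force on a finger pad.
Only numpy, scipy, OpenCV 4.12 (cv2) and the standard library are available. Lean on these libraries where they do the work, as an engineer would, in place of code of your own. Each camera call takes 0.05 s, during which the arm holds its last target. There are 200 camera calls.

## Task

Take the microscope eyepiece that is lying on its side in the V rest and stand it in the free pocket of the lens tray with its rubber eyecup (the wide end) down and its bare metal barrel up, like its twin in the other pocket. The free pocket's floor pad is adjustable and may be set higher or lower: lower the eyepiece gently by feel until it rests on the pad, never forcing it, and only then let go, leaving it standing upright. Leave the twin, the glass dish, the jar and the forceps where they are.

Things in the scene. Friction and masses are not known exactly. Their poses are not given: they have to be found in the camera images.
- eyepiece: the eyepiece to put away: stepped round solid, 68 mm long, 130 g. Origin: centre of the eyecup's face; z axis: from eyecup to barrel. z = 0 to 44 mm: 42 mm in diameter (black rubber eyecup to z = 13, then white body with black grip band); z = 44 to 68 mm: bare steel barrel, 30 mm in diameter. It starts lying with z level on the V rest, which bears it from about z = 4 to 40 mm
- rest: fixed metal V rest. Origin: centre of the underside of its foot (80 x 70 x 8 mm). A post 36 mm long (x) and 24 mm wide (y) carries a V 36 mm long and about 36 mm wide; the eyepiece's axis lies along the rest's x axis, 55 mm above the bench, eyecup towards +x
- tray: fixed white lens tray, a plate 90 mm (x) by 190 mm (y) and 22 mm high, origin at the centre of its underside, with two round pockets 46 mm in diameter: at y = +50 mm the free one, whose black floor pad is set somewhere between 7 and 11 mm below the top face (setting not reported), and at y = -50 mm one 13 mm deep that holds the twin
- pocket (a point): centre of the mouth of the free pocket, level with the tray's top face; the pad on which the eyepiece must rest is 7 to 11 mm below it
- twin: an identical loose eyepiece, standing eyecup down in the other pocket: same shape, origin and axes as the eyepiece. To be left alone
- dish: bystander: loose shallow glass dish, 90 mm in diameter, 16 mm high, origin at the centre of its underside
- jar: bystander: loose specimen jar, 54 mm in diameter, 70 mm high, origin at the centre of its underside
- forceps: bystander: loose steel forceps lying along their own x axis, 127 mm long, 8 mm high, origin near the middle of the underside
Things that resemble listed ones, but are neither listed nor needed, are in the scene too. What is shaped like the eyepiece but blue is not meant.

How it is judged:
By the outcome, as a careful person would: the job done as asked, in the order asked, and still so for the second after the job is handed in, with the robot touching nothing.
It also fails if it takes over 48 s, if anything falls off the work surface, if the arm or the gripper's body presses on something with over 40 N, if the wrist force passes 120 N, or if a joint passes its speed limit or range.

## Working session

There is one attempt and no reset: what is moved stays moved. The work goes in short steps, Python scripts to look and compute and a tool call to move; the robot and the scene stay as the last step left them, time stands still between calls to the robot, and variables do not carry over. Pictures are saved under pics/ and viewed, at most 10 in all, crops included, and the job is handed in when it is done.

Besides the shell and the picture viewer there is one more tool, called in YAML: its name, and indented under it one key for each argument. move_arm: Moves the arm, as the interface text tells. Its arguments: {"type":"object","properties":{"series":{"type":"array","items":{"type":"array","items":{"type":"number"}}},"force":{"type":"number"}},"required":["series"]}

```bash
mkdir -p pics; cat > h.py <<'E'
import numpy as np,cv2
from workcell import *
def px(cam,p):
    c=calibration(cam);q=np.array(c["rotation"]).T@(np.array(p)-np.array(c["eye"]))
    return [round(float(c["fx"]*q[0]/q[2]+c["cx"]),1),round(float(c["fy"]*q[1]/q[2]+c["cy"]),1)]
def ray(cam,uv,z):
    c=calibration(cam);d=np.array(c["rotation"])@np.array([(uv[0]-c["cx"])/c["fx"],(uv[1]-c["cy"])/c["fy"],1]);e=np.array(c["eye"])
    return e+d*(z-e[2])/d[2]
E
python3 - <<'E'
from h import *
ims=[]
for c in("scene","top"):
    im=capture(c)[...,::-1].copy();cv2.imwrite(f"pics/{c}0.png",im);k=calibration(c);print(c,k["fx"],np.round(k["eye"],3).tolist(),np.round(k["rotation"],3).tolist())
    for t in("eyepiece","rest","tray","dish","jar","forceps"):
        for r in look_for(c,t)[:4]: print(c,t,np.round(r["xyz"],3).tolist(),round(r["score"],2),px(c,r["xyz"]))
o=get_obs();print(o["tcp_pos"],o["eef_rot"],o["clock"],o["gripper_width"],o["wrist_force"])
E
```

```text
scene 409.6502618925344 [1.185, -0.21, 0.924] [-2.501, -0.014, 1.232]Traceback (most recent call last):
  File "<stdin>", line 6, in <module>
  File "h.py", line 5, in px
    return [round(float(c["fx"]*q[0]/q[2]+c["cx"]),1),round(float(c["fy"]*q[1]/q[2]+c["cy"]),1)]
                                ~^^^
IndexError: invalid index to scalar variable.
```

View pics/scene0.png

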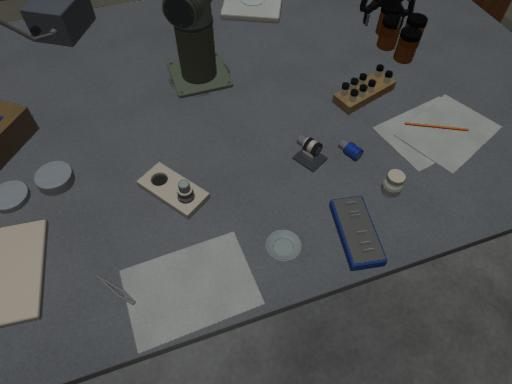

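The scene picture shows the eyepiece in the V rest at about (310,147), the blue look-alike at (350,150), the twin at (184,190) and the free pocket at (159,179). The calibration gives the rotation as rpy, so I'll fix the helper.

```bash
cat > h.py <<'E'
import numpy as np,cv2
from scipy.spatial.transform import Rotation as R
from workcell import *
def cam(n):
    c=calibration(n);return c,R.from_euler("xyz",c["rotation"]).as_matrix(),np.array(c["eye"])
def px(n,p):
    c,M,e=cam(n);q=M.T@(np.array(p)-e)
    return [round(float(c["fx"]*q[0]/q[2]+c["cx"]),1),round(float(c["fy"]*q[1]/q[2]+c["cy"]),1)]
def ray(n,uv,z):
    c,M,e=cam(n);d=M@np.array([(uv[0]-c["cx"])/c["fx"],(uv[1]-c["cy"])/c["fy"],1])
    return e+d*(z-e[2])/d[2]
E
python3 - <<'E'
from h import *
for c in("scene","top"):
    im=capture(c)[...,::-1].copy();cv2.imwrite(f"pics/{c}0.png",im);k=calibration(c);print(c,k["fx"],np.round(k["eye"],3).tolist(),np.round(k["rotation"],3).tolist())
    for t in("eyepiece","rest","tray","dish","jar","forceps"):
        for r in look_for(c,t)[:4]: print(c,t,np.round(r["xyz"],3).tolist(),round(r["score"],2),px(c,r["xyz"]))
o=get_obs();print(o["tcp_pos"],o["eef_rot"],o["clock"],o["gripper_width"],o["wrist_force"])
E
```

```text
scene 409.6502618925344 [1.185, -0.21, 0.924] [-2.501, -0.014, 1.232]
scene eyepiece [0.487, 0.205, 0.066] 0.65 [310.3, 145.1]
scene eyepiece [0.511, 0.323, 0.034] 0.59 [349.2, 148.7]
scene tray [0.471, -0.206, 0.021] 0.79 [168.8, 187.8]
scene dish [0.731, 0.028, 0.007] 0.88 [282.4, 244.6]
scene jar [0.679, 0.367, 0.052] 0.8 [393.7, 184.2]
scene forceps [0.713, -0.382, 0.007] 0.74 [117.3, 288.5]
top 412.38111273660684 [0.298, -0.007, 1.33] [-2.904, -0.003, -1.499]
top eyepiece [0.502, 0.329, 0.034] 0.75 [153.5, 219.3]
top eyepiece [0.478, 0.203, 0.071] 0.56 [190.3, 227.9]
top rest [0.477, 0.203, 0.009] 0.48 [193.1, 231.0]
top tray [0.459, -0.201, 0.022] 0.85 [318.9, 245.3]
top dish [0.736, 0.03, 0.01] 0.59 [252.7, 158.4]
top jar [0.657, 0.369, 0.071] 0.72 [144.7, 168.4]
top forceps [0.707, -0.387, 0.009] 0.55 [376.7, 175.5]
[0.25775864 0.51400806 0.24831935] [3.14153291e+00 3.16374627e-05 2.67681632e+00] 0.8 0.0853332549837024 [ 1.02987282 -1.03854738 -0.0678263 ]
```

View pics/top0.png

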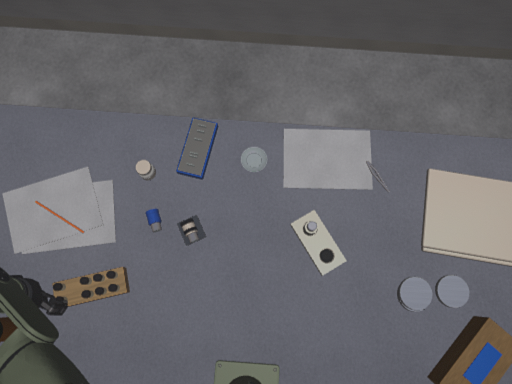

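The top picture shows the eyepiece in the rest at (190,229), the blue one at (153,219), the twin at (311,227) and the free pocket at (327,256). Next is one close crop montage, plus the masks for axes.

```bash
python3 - <<'E'
from h import *
a=cv2.imread("pics/top0.png");b=cv2.imread("pics/scene0.png")
def cr(i,x,y,w=25): return cv2.resize(i[y-w:y+w,x-w:x+w],(390,290 if 0 else 390),interpolation=cv2.INTER_CUBIC)
m=np.hstack([cr(a,191,229),cr(b,310,150)]);cv2.imwrite("pics/crop1.png",m)
m=np.hstack([cr(a,319,243,38),cr(b,173,189,38)]);cv2.imwrite("pics/crop2.png",m)
E
```

```text
(no output)
```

View pics/crop1.png

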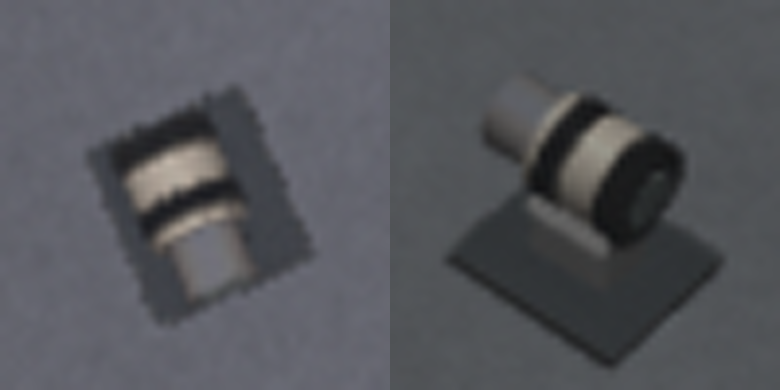

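View pics/crop2.png

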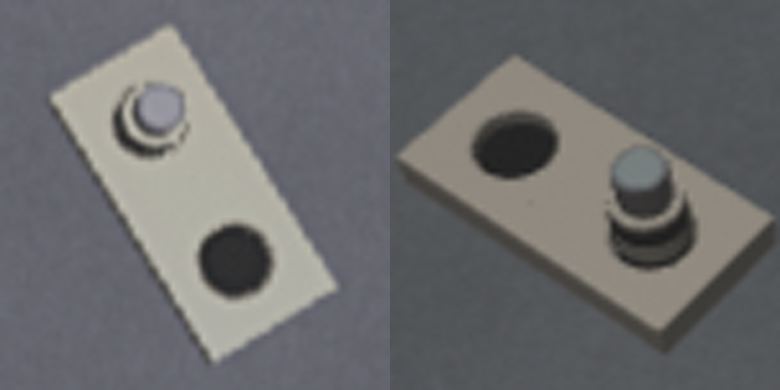

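The crops confirm the black/white eyepiece with the steel barrel is in the rest; the blue one and the twin are ruled out. In the top crop its eyecup points towards image-up. Top-crop foot corners are (88,155), (238,85), (315,255), (165,325). The tray corners and the pocket mouth also show clearly, so I'll fit both.

```bash
cat > fit.py <<'E'
from h import *
from scipy.optimize import least_squares
def full(pts,s,o): return [np.array(p)/s+np.array(o)-0.5+0.5/s for p in pts]
s1=7.8;s2=390/76
def rect(obs,L,W,name):
    # obs: list (cam, uv pts, z); match to the nearest corner
    for sel in (obs[:1],obs[1:],obs):
        g=np.vstack([[ray(c,u,z)[:2] for u in p] for c,p,z in sel])
        loc=np.array([[a*L/2,b*W/2] for a in(1,-1) for b in(1,-1)])
        def f(v):
            M=np.array([[np.cos(v[2]),-np.sin(v[2])],[np.sin(v[2]),np.cos(v[2])]]);q=loc@M.T+v[:2]
            d=g[:,None]-q[None];i=(d**2).sum(2).argmin(1);return d[range(len(g)),i].ravel()
        best=min((least_squares(f,[*g.mean(0),y]) for y in np.arange(0,3.14,.2)),key=lambda r:r.cost)
        print(name,[o[0] for o in sel],best.x.round(4),"rms mm",1e3*np.sqrt(2*best.cost/len(g)))
rect([("top",full([(88,155),(238,85),(315,255),(165,325)],s1,(166,204)),.008),("scene",full([(55,258),(222,365),(332,262)],s1,(285,125)),.008)],.08,.07,"rest")
rect([("top",full([(50,97),(170,25),(338,288),(213,362)],s2,(281,205)),.022),("scene",full([(125,55),(8,157),(274,330),(385,215)],s2,(135,151)),.022)],.09,.19,"tray")
print("pocket",ray("top",full([(236,260)],s2,(281,205))[0],.022),ray("scene",full([(125,145)],s2,(135,151))[0],.022))
# eyepiece axis points: barrel end centre & eyecup mid in top view (top of surface)
for p,z in (((213,297),.070-.006),((163,140),.076),((190,212),.076)): print("eye",ray("top",full([p],s1,(166,204))[0],z))
E
python3 fit.py
```

```text
rest ['top'] [0.481  0.2095 0.5217] rms mm 1.3770382062812994
rest ['scene'] [0.486  0.2097 0.5069] rms mm 0.8043231341109496
rest ['top', 'scene'] [0.4831 0.2095 0.5174] rms mm 2.7230220586964853
tray ['top'] [ 0.4698 -0.1975  2.1756] rms mm 0.6466152980701299
tray ['scene'] [ 0.4726 -0.1956  2.1838] rms mm 0.5827381682365371
tray ['top', 'scene'] [ 0.4712 -0.1965  2.1797] rms mm 1.874843680942556
pocket [ 0.42929568 -0.22606161  0.022     ] [ 0.43306007 -0.22563263  0.022     ]
eye [0.43705781 0.19185929 0.064     ]
eye [0.49593756 0.21627244 0.076     ]
eye [0.46827278 0.202544   0.076     ]
```

```bash
cat >> h.py <<'E'
def go(x,y,z,yaw=None):
    o=get_obs();p=np.array(o["tcp_pos"]);M=R.from_euler("xyz",o["eef_rot"]).as_matrix()
    d=M.T@(np.array([x,y,z])-p)/.3
    r=0 if yaw is None else -((yaw-o["eef_rot"][2]+np.pi)%(2*np.pi)-np.pi)/(np.pi/2)
    print("shares",d.round(4),"roll",round(r,4),"joints",np.round(o["joints"],2),"t",round(o["clock"],2))
E
python3 -c "
from h import *
go(.4727,.2036,.15,3.657)"
```

```text
shares [-1.1042 -0.6038  0.3277] roll -0.624 joints [ 0.96  0.21  1.54 -0.    1.39 -0.15] t 0.8
```

move_arm:
  series:
    - [-0.12,-0.06,0.03,-0.079,1]
    - [-0.24,-0.13,0.07,-0.158,1]
    - [-0.36,-0.2,0.1,-0.237,1]
    - [-0.48,-0.26,0.14,-0.316,1]
    - [-0.6,-0.33,0.18,-0.395,1]
  force: 20

```text
clock: 1.22
tcp_pos: [0.3642, 0.3604, 0.2]
eef_rot: [3.141, 0.001, -3.025]
wrist_force: [-0.1, 0.5, -0.6]
gripper_width: 0.0851
grasp_force: 0.0
```

```bash
python3 -c "
from h import *
go(.4727,.2036,.15,3.657)"
```

```text
shares [-0.2986 -0.5612  0.1668] roll -0.2541 joints [ 0.61  0.12  1.75 -0.    1.27 -1.08] t 1.22
```

move_arm:
  series:
    - [-0.07,-0.12,0.04,-0.07,1]
    - [-0.14,-0.24,0.08,-0.14,1]
    - [-0.21,-0.36,0.12,-0.21,1]
    - [-0.28,-0.48,0.16,-0.235,1]
    - [-0.3,-0.56,0.167,-0.235,1]

```text
clock: 1.63
tcp_pos: [0.4724, 0.2026, 0.149]
eef_rot: [-3.141, -0.0, -2.661]
wrist_force: [0.1, 0.3, -0.0]
gripper_width: 0.0855
grasp_force: 0.0
```

```bash
python3 -c "
from h import *
go(.4727,.2036,.056,3.657)"
```

```text
shares [-0.0022  0.0025  0.3101] roll -0.0222 joints [ 0.24  0.19  1.79 -0.    1.17 -1.81] t 1.63
```

move_arm:
  series:
    - [0,0.002,0.08,-0.01,1]
    - [0,0.002,0.17,-0.01,1]
    - [0,0.002,0.25,-0.01,1]
    - [0,0.002,0.31,-0.01,1]
    - [0,0.002,0.31,-0.01,0.8]

```text
clock: 2.05
tcp_pos: [0.4675, 0.2039, 0.053]
eef_rot: [3.139, -0.008, -2.647]
wrist_force: [-0.7, -0.3, -0.3]
gripper_width: 0.0753
grasp_force: 0.0
```

move_arm:
  series:
    - [0,0,0,0,0.7]
    - [0,0,0,0,0.62]
    - [0,0,0,0,0.57]
    - [0,0,0,0,0.53]
    - [0,0,0,0,0.53]

```text
clock: 2.47
tcp_pos: [0.4719, 0.2054, 0.0583]
eef_rot: [-3.141, 0.003, -2.646]
wrist_force: [0.0, 0.3, -0.0]
gripper_width: 0.0452
grasp_force: 0.0
```

```bash
python3 -c "
from h import *
go(.4727,.2036,.056,3.657);cv2.imwrite('pics/t1.png',cv2.resize(capture('scene')[100:200,250:380,::-1],(780,600),interpolation=2))"
```

```text
shares [ 0.0007 -0.0066  0.0077] roll -0.0128 joints [ 0.24  0.32  1.84  0.    0.98 -1.82] t 2.47
```

View pics/t1.png

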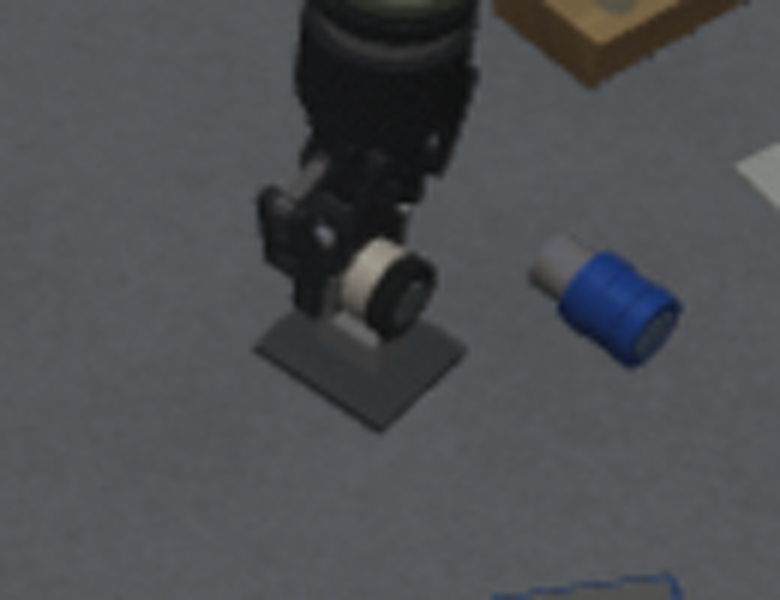

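The picture shows the fingers straddling the body around the grip band, with the eyecup end free at about (400,290) and no contact yet. Closing.

move_arm:
  series:
    - [0,0,0,0,0.5]
    - [0,0,0,0,0.47]
    - [0,0,0,0,0.4]
    - [0,0,0,0,0.3]
    - [0,0,0,0,0.3]
  force: 20

```text
clock: 2.93
tcp_pos: [0.4711, 0.2057, 0.0578]
eef_rot: [3.141, 0.001, -2.647]
wrist_force: [-2.2, 2.5, 4.9]
gripper_width: 0.0411
grasp_force: 19.9
```

move_arm:
  series:
    - [0,0,-0.05,0,0.3]
    - [0,0,-0.1,0,0.3]
    - [0,0,-0.15,0,0.3]
    - [0,0,-0.2,0,0.3]
    - [0,0,-0.2,0,0.3]

```text
clock: 3.35
tcp_pos: [0.4731, 0.2054, 0.1196]
eef_rot: [-3.14, 0.005, -2.646]
wrist_force: [0.8, 0.9, -0.5]
gripper_width: 0.0413
grasp_force: 21.0
```

```bash
python3 -c "
from h import *
print({k:np.round(v,3) for k,v in get_obs().items()});go(.4727,.2036,.12,3.657);cv2.imwrite('pics/t2.png',cv2.resize(capture('scene')[80:180,250:380,::-1],(780,600),interpolation=2))"
```

```text
{'clock': np.float64(3.35), 'joints': array([ 2.420e-01,  2.260e-01,  1.808e+00, -1.000e-03,  1.101e+00,
       -1.824e+00]), 'qd': array([-0.002,  0.032,  0.024,  0.002, -0.047,  0.   ]), 'joint_torque': array([ 2.4000e-01, -3.4240e+01, -2.3287e+01,  5.0000e-03,  5.0900e-01,
       -0.0000e+00]), 'tcp_pos': array([0.473, 0.205, 0.12 ]), 'eef_rot': array([-3.14 ,  0.005, -2.646]), 'wrist_force': array([ 0.78 ,  0.871, -0.518]), 'ft_torque': array([-0.019, -0.071,  0.023]), 'grasp_force': np.float64(21.017), 'gripper_width': np.float64(0.041)}
shares [ 0.004  -0.0045 -0.0014] roll -0.0129 joints [ 0.24  0.23  1.81 -0.    1.1  -1.82] t 3.35
```

View pics/t2.png

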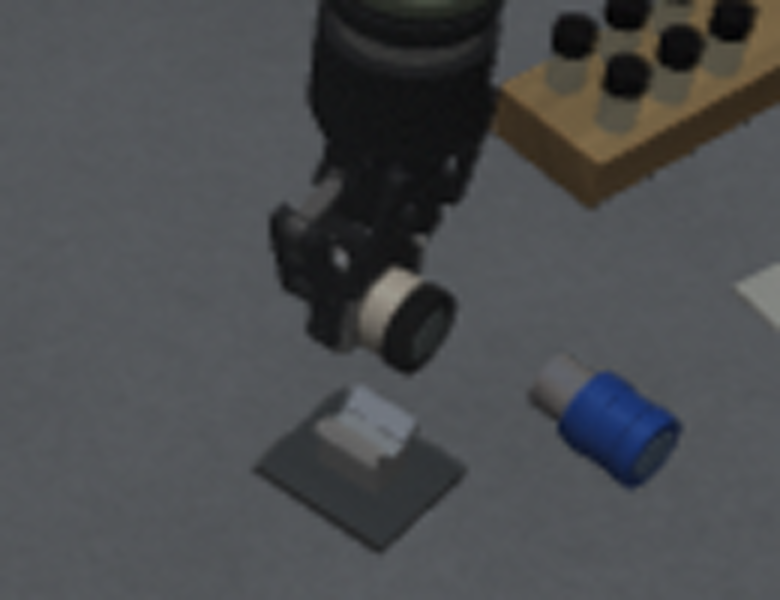

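The eyepiece is held level at z≈34 mm. The tool can't tilt, so the eyepiece has to be pivoted in the pads, and a grip near the eyecup is better for that. Plan:
1. Set it back in the V and regrip at z≈12 mm.
2. Lever the body up on the V's end by lowering beside it.
3. Press it upright on the bench.
4. Regrip by the barrel and place it.

move_arm:
  series:
    - [0,0,0.07,0,0.3]
    - [0,0,0.14,0,0.3]
    - [0,0,0.19,0,0.3]
    - [0,0,0.205,0,0.3]
    - [0,0,0.205,0,0.3]

```text
clock: 3.82
tcp_pos: [0.4693, 0.2048, 0.0547]
eef_rot: [3.14, -0.004, -2.647]
wrist_force: [-4.3, -0.0, 7.1]
gripper_width: 0.041
grasp_force: 23.4
```

move_arm:
  series:
    - [0,0,0,0,0.5]
    - [0,0,0,0,0.58]
    - [0,0,0,0,0.62]
    - [0,0,0,0,0.62]
    - [-0.01,0,-0.01,0,0.62]

```text
clock: 4.23
tcp_pos: [0.4724, 0.206, 0.0575]
eef_rot: [3.141, -0.003, -2.647]
wrist_force: [0.2, 0.3, -0.8]
gripper_width: 0.0531
grasp_force: 0.0
```

move_arm:
  series:
    - [-0.02,0,0,0,0.62]
    - [-0.04,0,0,0,0.62]
    - [-0.063,0,0,0,0.62]
    - [-0.063,0,0,0,0.62]
    - [-0.063,0,0,0,0.62]

```text
clock: 4.65
tcp_pos: [0.4909, 0.2157, 0.0585]
eef_rot: [-3.141, 0.0, -2.646]
wrist_force: [-0.4, -0.8, -0.1]
gripper_width: 0.0532
grasp_force: 0.0
```

move_arm:
  series:
    - [0,0,0,0,0.55]
    - [0,0,0,0,0.5]
    - [0,0,0,0,0.4]
    - [0,0,0,0,0.3]
    - [0,0,0,0,0.3]

```text
clock: 5.07
tcp_pos: [0.4897, 0.2159, 0.0585]
eef_rot: [3.141, -0.0, -2.647]
wrist_force: [-1.6, 3.0, 1.1]
gripper_width: 0.0415
grasp_force: 20.2
```

```bash
python3 -c "
from h import *
o=get_obs();d=np.array(o['tcp_pos'])[:2]-[.4831,.2095];u=np.array([np.cos(.515),np.sin(.515)]);print('s',d@u,'lat',d@[-u[1],u[0]],o['ft_torque'])"
```

```text
s 0.008897576820353128 lat 0.0022687632719504214 [ 0.50797354  0.26211819 -0.02286021]
```

move_arm:
  series:
    - [0,0,-0.03,0,0.3]
    - [-0.04,0,-0.03,0,0.3]
    - [-0.09,0,-0.03,0,0.3]
    - [-0.14,0,-0.03,0,0.3]
    - [-0.14,0,-0.03,0,0.3]

```text
clock: 5.48
tcp_pos: [0.5303, 0.2359, 0.0687]
eef_rot: [-3.14, 0.004, -2.646]
wrist_force: [0.6, -0.5, -0.2]
gripper_width: 0.0414
grasp_force: 20.7
```

move_arm:
  series:
    - [0,0,0.02,0,0.3]
    - [0,0,0.035,0,0.3]
    - [0,0,0.05,0,0.3]
    - [0,0,0.06,0,0.3]
    - [0,0,0.06,0,0.3]

```text
clock: 5.9
tcp_pos: [0.5274, 0.2355, 0.0497]
eef_rot: [-3.142, 0.001, -2.647]
wrist_force: [0.6, 1.2, 2.0]
gripper_width: 0.0415
grasp_force: 21.1
```

```bash
python3 -c "
from h import *
o=get_obs();d=np.array(o['tcp_pos'])[:2]-[.4831,.2095];u=np.array([np.cos(.515),np.sin(.515)]);print('s',d@u,'lat',d@[-u[1],u[0]],o['ft_torque'])
cv2.imwrite('pics/t3.png',cv2.resize(capture('scene')[90:190,250:380,::-1],(780,600),interpolation=2))"
```

```text
s 0.05130057370835152 lat 0.0007876703943497149 [ 0.15489217 -0.05569512 -0.01944004]
```

View pics/t3.png

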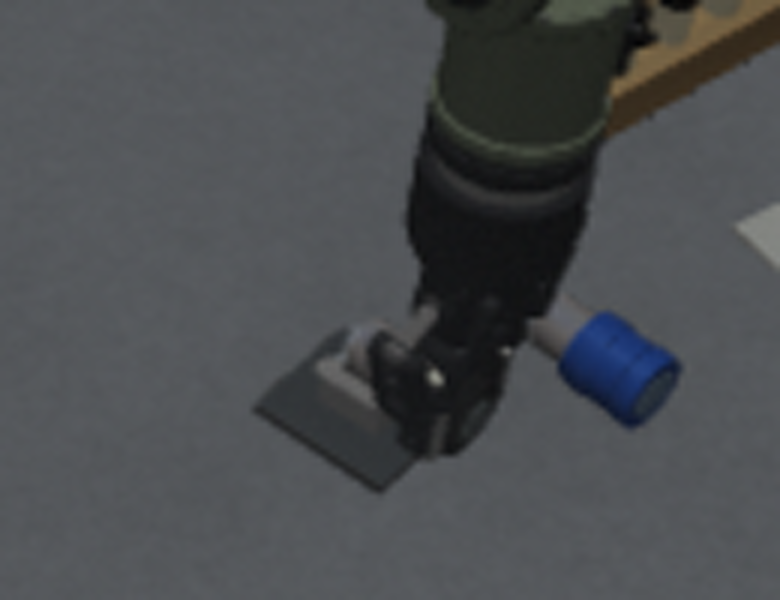

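The fingers hold the eyecup end at about (440,400), the barrel lies on the V at (355,350), and there is no strain. Keep lowering.

move_arm:
  series:
    - [0,0,0.02,0,0.3]
    - [0,0,0.035,0,0.3]
    - [0,0,0.05,0,0.3]
    - [0,0,0.06,0,0.3]
    - [0,0,0.06,0,0.3]

```text
clock: 6.37
tcp_pos: [0.5301, 0.237, 0.0331]
eef_rot: [-3.141, 0.008, -2.647]
wrist_force: [3.7, 5.8, 4.4]
gripper_width: 0.0414
grasp_force: 24.0
```

```bash
python3 -c "
from h import *
o=get_obs();print(o['ft_torque'])
a=capture('scene')[95:175,270:370,::-1];b=capture('top')[190:270,140:240,::-1]
cv2.imwrite('pics/t4.png',cv2.resize(np.hstack([a,b]),(800,320),interpolation=2))"
```

```text
[ 0.64793646 -0.55142447 -0.05159587]
```

View pics/t4.png

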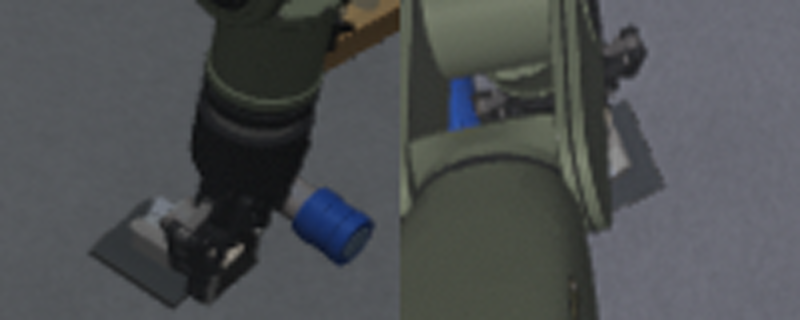

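move_arm:
  series:
    - [0,0,-0.03,0,0.3]
    - [-0.03,0,-0.05,0,0.3]
    - [-0.06,0,-0.05,0,0.3]
    - [-0.09,0,-0.04,0,0.3]
    - [-0.09,0,-0.02,0,0.3]

```text
clock: 6.88
tcp_pos: [0.5529, 0.2489, 0.0376]
eef_rot: [-3.141, 0.003, -2.647]
wrist_force: [0.6, -0.3, -0.8]
gripper_width: 0.0413
grasp_force: 23.2
```

```bash
python3 -c "
from h import *
o=get_obs();print(o['wrist_force'],o['ft_torque'],px('scene',o['tcp_pos']),px('top',o['tcp_pos']))
capture('scene')
for r in look_for('scene','eyepiece')[:4]: print(np.round(r['xyz'],3),round(r['score'],2))
capture('scene');u,v=map(int,px('scene',o['tcp_pos']))
cv2.imwrite('pics/t5.png',cv2.resize(capture('scene')[v-40:v+40,u-50:u+50,::-1],(800,600),interpolation=2))"
```

```text
[ 0.64755724 -0.33375624 -0.79931455] [-0.01093373 -0.05651162  0.00117528] [332.7, 164.5] [180.2, 205.3]
[0.524 0.333 0.036] 0.65
[0.56  0.244 0.056] 0.39
```

View pics/t5.png

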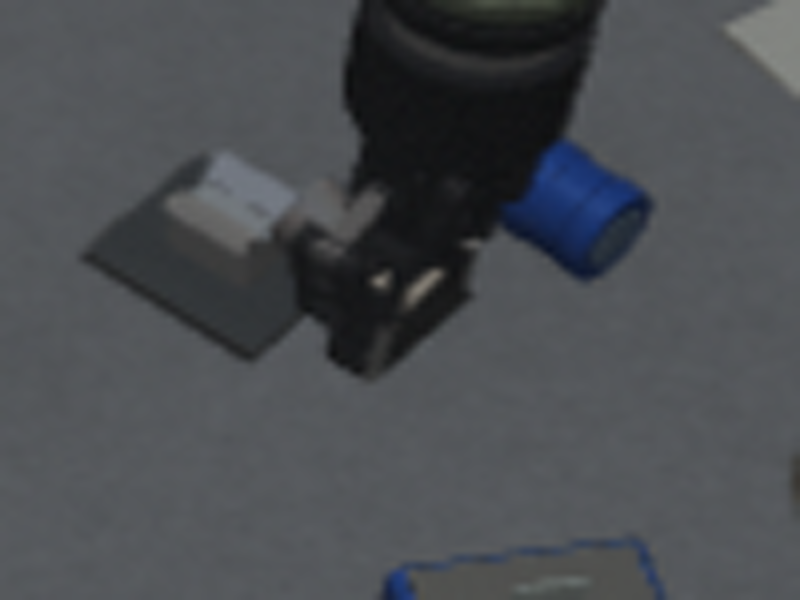

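The barrel shows up-left at (320,205) and the white body shows between the fingers at (425,285), so it's tilted roughly 45°, barrel up. Now press and drag on the bench.

move_arm:
  series:
    - [0,0,0.02,0,0.3]
    - [0,0,0.035,0,0.3]
    - [-0.01,0,0.038,0,0.3]
    - [-0.03,0,0.042,0,0.3]
    - [-0.05,0,0.045,0,0.3]

```text
clock: 7.5
tcp_pos: [0.5639, 0.2552, 0.0245]
eef_rot: [3.142, -0.002, -2.647]
wrist_force: [-4.1, -1.8, 7.5]
gripper_width: 0.0415
grasp_force: 23.8
```

move_arm:
  series:
    - [-0.02,0,0.005,0,0.3]
    - [-0.04,0,0.01,0,0.3]
    - [-0.06,0,0.015,0,0.3]
    - [-0.07,0,0.015,0,0.3]
    - [-0.07,0,0.015,0,0.3]

```text
clock: 7.92
tcp_pos: [0.5844, 0.266, 0.022]
eef_rot: [-3.141, 0.003, -2.647]
wrist_force: [-2.5, -0.2, 8.4]
gripper_width: 0.0417
grasp_force: 25.1
```

```bash
python3 -c "
from h import *
o=get_obs();print(o['wrist_force'],o['ft_torque'])
capture('scene')
for r in look_for('scene','eyepiece')[:4]: print(np.round(r['xyz'],3),round(r['score'],2),px('scene',r['xyz']))"
```

```text
[-2.47378367 -0.18009646  8.44864836] [-0.09414772  0.36701235  0.04151602]
[0.559 0.252 0.048] 0.48 [335.2, 163.2]
```

move_arm:
  series:
    - [-0.01,0,0.005,0,0.3]
    - [-0.02,0,0.01,0,0.3]
    - [-0.03,0,0.013,0,0.3]
    - [-0.04,0,0.013,0,0.3]
    - [-0.04,0,0.013,0,0.3]

```text
clock: 8.43
tcp_pos: [0.5946, 0.2715, 0.0179]
eef_rot: [-3.141, 0.002, -2.647]
wrist_force: [-3.1, -1.1, 9.3]
gripper_width: 0.0411
grasp_force: 25.6
```

```bash
python3 -c "
from h import *
o=get_obs();print(o['wrist_force'],o['ft_torque'])
capture('scene')
for r in look_for('scene','eyepiece')[:4]: print(np.round(r['xyz'],3),round(r['score'],2),px('scene',r['xyz']))
for r in regions_of('scene','eyepiece')[:3]:
  m=np.argwhere(r['region']);print(m.min(0),m.max(0),len(m),r['score'])
  c=capture('top');
for r in regions_of('top','eyepiece')[:3]:
  m=np.argwhere(r['region']);print('top',m.min(0),m.max(0),len(m),r['score'])"
```

```text
[-3.06715306 -1.14193538  9.28121542] [-0.25268037  0.63406474 -0.03713838]
[0.574 0.256 0.056] 0.7 [339.4, 165.0]
[229 266] [261 300] 903 0.63
[158 332] [181 353] 116 0.42
```

move_arm:
  series:
    - [0,0,0,0,0.5]
    - [0,0,0,0,0.53]
    - [0,0,-0.005,0,0.58]
    - [0,0,-0.01,0,0.65]
    - [0,0,-0.01,0,0.7]

```text
clock: 9.15
tcp_pos: [0.5934, 0.2711, 0.0187]
eef_rot: [-3.142, 0.0, -2.647]
wrist_force: [-0.8, 0.1, 0.2]
gripper_width: 0.0596
grasp_force: 0.0
```

move_arm:
  series:
    - [0,0,-0.05,0,0.7]
    - [0,0,-0.12,0,0.7]
    - [0,0,-0.2,0,0.7]
    - [0,0,-0.28,0,0.7]
    - [0,0,-0.36,0,0.7]

```text
clock: 9.57
tcp_pos: [0.5932, 0.271, 0.1286]
eef_rot: [-3.142, 0.001, -2.647]
wrist_force: [0.8, 0.2, -0.4]
gripper_width: 0.0596
grasp_force: 0.0
```

```bash
python3 -c "
from h import *
for c in('scene','top'):
  im=capture(c);cv2.imwrite(f'pics/{c}6.png',im[...,::-1])
  for r in look_for(c,'eyepiece')[:4]: print(c,np.round(r['xyz'],3),round(r['score'],2),px(c,r['xyz']))
  for r in regions_of(c,'eyepiece')[:4]:
    m=np.argwhere(r['region']);print(m.min(0),m.max(0),len(m),round(r['score'],2))
s=[.5946,.2715];print([px('scene',[*s,z]) for z in(0,.068)],[px('top',[*s,z]) for z in(0,.068)])
im=cv2.imread('pics/scene6.png');u,v=map(int,px('scene',[*s,.034]))
cv2.imwrite('pics/t6.png',cv2.resize(im[v-30:v+30,u-40:u+40],(800,600),interpolation=2))"
```

```text
scene [0.569 0.246 0.036] 0.89 [334.1, 169.3]
scene [0.53  0.338 0.03 ] 0.52 [356.4, 153.1]
[161 323] [180 347] 292 0.84
[180 177] [202 193] 307 0.46
top [0.559 0.243 0.037] 0.74 [182.2, 203.7]
top [ 0.705 -0.39   0.008] 0.49 [377.6, 176.1]
[193 177] [215 187] 187 0.45
[[344.1, 181.6], [348.6, 166.3]] [[176.8, 194.8], [172.9, 189.9]]
```

```bash
python3 -c "
from h import *
im=cv2.imread('pics/scene6.png',0)[155:188:1,316:356]
print('\n'.join(' '.join('%3d'%x for x in r[::1]) for r in im))"
```

```text
73  56  52  52  52  53  55  60  72  84  86  87  85  84  84  83  83  83  81  81  83  83  83  83  82  71  30  19  23  21  20  24  25  39  31  29  38  40  45  44
 55  52  52  51  53  51  52  53  56  65  75  86  86  84  84  85  85  85  82  81  81  82  83  85  83  71  27  22  20  20  20  22  34  51  43  28  33  39  40  39
 53  53  52  52  52  51  51  52  52  55  61  72  84  85  84  84  86  85  83  82  82  83  84  85  82  69  24  21  22  22  19  26  45  51  37  27  30  35  38  35
 53  53  52  52  51  51  50  50  51  52  51  58  84  85  86  85  84  84  84  83  83  84  84  86  79  50  22  22  22  21  19  30  53  50  38  34  27  31  32  32
 53  53  53  53  52  52  51  51  51  52  60  70  79  86  88  86  85  85  84  84  85  84  85  85  77  45  23  26  25  20  24  39  52  54  71  71  33  27  28  28
 52  53  53  52  53  52  51  51  54  68  91  90  87  79  87  85  87  84  85  85  84  85  85  85  81  58  20  27  24  22  23  34  53  46  70  80  74  44  27  27
 53  53  52  52  52  52  53  53  68  94  97  96  94  88  81  77  84  84  84  85  86  85  85  84  83  80  66  30  20  20  26  45  53  62  83  
[... 3478 characters left out ...]
  88  87  87  87  85  83  85  84  85  86  86  87  86  86  88
 88  89  88  88  89  86  86  86  88  87  87  87  87  88  87  86  88  90  89  88  88  87  86  85  87  88  86  89  85  85  85  86  86  87  87  87  87  88  88  88
 88  90  89  86  87  87  86  86  87  87  84  86  86  88  89  87  90  90  89  88  88  88  88  86  87  86  86  86  85  85  87  87  87  87  88  87  85  87  89  89
 87  88  90  90  88  88  87  86  87  85  85  88  87  88  88  88  90  90  89  87  86  87  88  86  87  87  88  87  87  86  86  87  88  91  90  88  84  85  89  90
 89  89  89  90  90  88  88  87  89  89  87  87  88  89  87  88  87  88  88  87  88  87  88  87  87  88  87  88  88  88  90  87  86  88  89  87  84  87  88  89
```

```bash
python3 -c "
from h import *
u=np.array([np.cos(.495),np.sin(.495)])
def loc(c,uv,z):
  p=ray(c,uv,z)[:2];d=p-[.594,.2712];print(c,uv,p.round(4),'along',(d@u).round(4),'lat',(d@[-u[1],u[0]]).round(4))
loc('scene',(316+28,155+20),.021) # face centre guess
loc('scene',(316+10,155+9),.021)
im=cv2.imread('pics/top6.png',0)[186:222,165:200]
print('\n'.join(' '.join('%3d'%x for x in r) for r in im))"
```

```text
scene (344, 175) [0.5867 0.2708] along -0.0066 lat 0.0032
scene (326, 164) [0.5332 0.2398] along -0.0684 lat 0.0012
 52 100 103 100  60  47  51  49  48  52  79 109 108 108 107 109 106 107 108 109 108 107 106 106 105 105 107 108 106 105 106 108 107 107 108
 52  95 103 101  66  49  48  50  51  49  70 109 107 108 107 112 110 107 109 108 109 105 104 105 106 105 106 108 105 104 103 106 108 106 108
 53  83 101 103  79  50  49  50  50  49  69 109 106 105 107 110 108 105 105 109 109 107 104 106 105 106 107 106 104 106 105 106 108 107 106
 56  78 101 102  93  51  49  50  51  47  61 113 110 105 107 108 106 106 106 108 110 107 105 106 105 107 106 107 105 104 105 107 108 108 104
 62  68 100 103  96  52  49  49  48  48  60 109 110 108 107 108 106 106 107 108 106 107 107 108 107 108 107 106 106 105 107 106 107 107 105
 64  68 102 104 100  53  48  49  51  48  55  91 107 107 106 108 107 107 108 107 104 106 108 109 108 105 105 106 108 107 103 104 103 106 106
 68  66 104 106 103  54  46  49  50  49  52  77 108 106  99 101 100  99 107 107 107 106 106 107 106 104 104 106 106 108 104 102 104 106 106
 86 
[... 3355 characters left out ...]

 65  63  60  56  51  50  55  50  48  58  64  65  63  94 106 103 103 105 107 108 106 108 110 103  98  80  83  69  68  67  67  68  78  99 106
 68  64  61  55  50  49  51  62  54  58  77  84  86 104 107 103 105 106 107 109 109 104  99  77  67  66  67  67  67  68  71  67  67  72 107
 69  66  61  55  52  48  52  76  92  88 102 104 104 104 105 105 106 106 100 103 100  81  70  65  65  65  65  66  68  67  68  70  67  68  98
 70  68  63  54  53  51  51  77 106 105 102 105 102 105 104 106 100  98  68  78  70  66  67  67  66  67  69  74  68  66  67  67  67  66  76
 70  66  63  61  52  50  50  77 108 107 107 106 103 103  98  96  78  83  68  68  65  65  66  65  66  79  96 107  85  67  68  70  68  69  83
```

The grey values show it lying on its side again: barrel at (326,164), eyecup at (344,175). During the bench press the lever was too short, so the pads slid instead of pivoting. I'll pick it up near the eyecup again and use the V's end, which has a long lever, to go past 70°.

move_arm:
  series:
    - [0.03,0.005,0.08,0,0.75]
    - [0.07,0.005,0.17,0,0.75]
    - [0.07,0.005,0.25,0,0.75]
    - [0.07,0.005,0.33,0,0.75]
    - [0.07,0.005,0.342,0,0.7]

```text
clock: 10.28
tcp_pos: [0.5682, 0.2605, 0.017]
eef_rot: [3.139, -0.013, -2.647]
wrist_force: [-1.1, -0.7, -0.9]
gripper_width: 0.0603
grasp_force: 0.0
```

move_arm:
  series:
    - [0,0,0,0,0.6]
    - [0,0,0,0,0.53]
    - [0,0,0,0,0.48]
    - [0,0,0,0,0.35]
    - [0,0,0,0,0.3]

```text
clock: 10.7
tcp_pos: [0.575, 0.2627, 0.0254]
eef_rot: [-3.141, 0.003, -2.647]
wrist_force: [0.2, -0.3, -1.3]
gripper_width: 0.0415
grasp_force: 21.0
```

move_arm:
  series:
    - [0,0,0,0,0.3]
    - [0,0,-0.04,0,0.3]
    - [0,0,-0.1,0,0.3]
    - [0,0,-0.15,0,0.3]
    - [0,0,-0.15,0,0.3]

```text
clock: 11.12
tcp_pos: [0.5771, 0.2634, 0.0739]
eef_rot: [-3.14, 0.008, -2.647]
wrist_force: [1.8, 0.3, -0.4]
gripper_width: 0.041
grasp_force: 21.1
```

```bash
cat >> h.py <<'E'
U=np.array([np.cos(.515),np.sin(.515)])
def st():
    o=get_obs();d=np.array(o['tcp_pos'])[:2]-[.4831,.2095];print('s %.4f lat %.4f z %.4f'%(d@U,d@[-U[1],U[0]],o['tcp_pos'][2]),np.round(o['wrist_force'],1),np.round(o['ft_torque'],2),o['grasp_force'])
def mask(c,f):
    im=capture(c);cv2.imwrite(f,im[...,::-1])
    for r in look_for(c,'eyepiece')[:4]: print(c,np.round(r['xyz'],3),round(r['score'],2),px(c,r['xyz']))
E
python3 -c "
from h import *
st();mask('scene','pics/s7.png')
u,v=map(int,px('scene',get_obs()['tcp_pos']));print(u,v)
im=cv2.imread('pics/s7.png',0)[v-16:v+20,u-24:u+20];print('\n'.join(' '.join('%3d'%x for x in r) for r in im))"
```

```text
s 0.1084 lat 0.0006 z 0.0739 [ 1.8  0.3 -0.4] [-0.02 -0.07 -0.02] 21.093110740184784
scene [0.53  0.341 0.029] 0.64 [357.5, 153.0]
scene [0.676 0.37  0.051] 0.53 [394.0, 183.2]
scene [0.585 0.257 0.078] 0.48 [342.8, 162.8]
342 161
 85  83  85  85  85  86  85  84  84  84  85  85  85  85  85  84  84  84  85  76  29  55  79  65  45  29  25  21  18  19  20  22  28  31  34  22  18  15  18  19  17  24  52  82
 84  83  84  85  86  84  84  83  83  84  84  83  83  84  84  84  83  84  81  63  47  80  82  78  64  25  25  23  18  21  20  22  22  25  23  18  19  18  18  19  18  33  68  84
 83  85  86  87  86  83  82  81  82  84  83  82  81  83  84  84  84  84  77  52  79  82  82  75  40  23  22  19  17  21  20  23  25  22  17  17  18  16  23  30  37  60  74  85
 83  84  87  86  85  84  83  81  82  83  84  86  84  80  82  82  84  84  80  68  83  81  78  54  23  20  19  21  18  18  20  23  22  21  21  22  16  16  24  39  45  52  54  69
103  90  85  84  84  84  85  84  83  84  88  95  94  87  64  64  85  84  83  81  82  80  65  31  21  19  20  18  19  19  23  22  21  23  25  21  18  18  29  54  53  
[... 4766 characters left out ...]
  87  87  86  86  86  87  87  88  88  88  87  87  85  84  87  87  85  85  84  84  86  89  88  87  86  85  85  85  87  88  87  88  86  85  85  86  87  88  87  87  87  88  87
 88  87  86  88  88  87  85  86  87  88  85  88  88  86  86  86  85  84  85  86  88  87  87  87  86  87  87  86  86  87  85  88  88  86  85  84  86  88  88  86  86  86  88  87
 89  89  89  89  89  87  88  87  87  87  87  86  87  85  87  89  87  87  86  86  87  87  86  87  87  87  87  87  88  88  87  89  87  86  87  86  86  86  87  86  85  85  87  88
 86  87  87  88  89  88  87  87  87  88  88  86  87  87  87  86  87  88  88  88  88  88  87  87  87  88  88  87  86  86  88  88  86  86  87  85  86  85  84  86  86  88  88  88
```

move_arm:
  series:
    - [0.05,0,0,0,0.3]
    - [0.1,0,0,0,0.3]
    - [0.15,0,0,0,0.3]
    - [0.19,0,0,0,0.3]
    - [0.19,0,0,0,0.3]

```text
clock: 11.63
tcp_pos: [0.52, 0.234, 0.0669]
eef_rot: [3.14, -0.006, -2.647]
wrist_force: [-0.0, -0.4, -1.8]
gripper_width: 0.0417
grasp_force: 21.1
```

move_arm:
  series:
    - [0,0,0.02,0,0.3]
    - [0,0,0.045,0,0.3]
    - [0,0,0.065,0,0.3]
    - [0,0,0.085,0,0.3]
    - [0,0,0.1,0,0.3]

```text
clock: 12.05
tcp_pos: [0.5276, 0.2366, 0.0403]
eef_rot: [-3.14, 0.007, -2.647]
wrist_force: [3.1, 1.5, 6.1]
gripper_width: 0.0413
grasp_force: 23.1
```

move_arm:
  series:
    - [0,0,0.01,0,0.3]
    - [0,0,0.02,0,0.3]
    - [0,0,0.03,0,0.3]
    - [0,0,0.032,0,0.3]
    - [0,0,0.032,0,0.3]

```text
clock: 12.47
tcp_pos: [0.5286, 0.237, 0.0315]
eef_rot: [-3.14, 0.01, -2.647]
wrist_force: [4.5, 3.8, 5.4]
gripper_width: 0.0408
grasp_force: 24.8
```

```bash
python3 -c "
from h import *
st()"
```

```text
s 0.0531 lat 0.0016 z 0.0315 [4.5 3.8 5.4] [ 0.31 -0.5  -0.01] 24.825886487960815
```

move_arm:
  series:
    - [0.01,0,-0.006,0,0.3]
    - [0.02,0,-0.011,0,0.3]
    - [0.03,0,-0.013,0,0.3]
    - [0.04,0,-0.013,0,0.3]
    - [0.045,0,-0.01,0,0.3]

```text
clock: 12.88
tcp_pos: [0.5242, 0.2343, 0.0376]
eef_rot: [-3.139, 0.03, -2.649]
wrist_force: [16.0, 12.8, 3.2]
gripper_width: 0.0412
grasp_force: 24.5
```

move_arm:
  series:
    - [0,0,0,0,0.3]
    - [0.005,0,0,0,0.3]
    - [0.01,0,0,0,0.3]
    - [0.015,0,0,0,0.3]
    - [0.015,0,0,0,0.3]

```text
clock: 13.3
tcp_pos: [0.5226, 0.2334, 0.039]
eef_rot: [-3.139, 0.035, -2.649]
wrist_force: [17.3, 14.4, 2.0]
gripper_width: 0.0411
grasp_force: 24.6
```

```bash
python3 -c "
from h import *
st()
o=get_obs();u,v=map(int,px('scene',o['tcp_pos']));print(u,v)
cv2.imwrite('pics/s8.png',capture('scene')[...,::-1]);im=cv2.imread('pics/s8.png',0)[v-16:v+20,u-22:u+16];print('\n'.join(' '.join('%3d'%x for x in r) for r in im))"
```

```text
s 0.0461 lat 0.0013 z 0.0390 [17.3 14.4  2. ] [ 2.31 -2.87 -0.07] 24.568813741207123
323 157
 85  84  84  85  84  85  85  84  86  83  82  82  84  80  62  27  37  47  44  33  24  22  21  21  20  22  27  35  36  23  20  18  18  19  22  21  22  20
 85  85  86  86  85  84  85  86  86  86  84  83  84  82  60  35  63  74  59  32  25  23  21  19  22  21  27  29  28  20  22  23  17  20  21  21  22  26
 84  83  85  86  85  85  86  86  85  86  85  83  85  87  78  62  77  78  70  27  26  23  21  20  22  22  24  24  23  19  22  24  19  19  21  20  20  33
 84  83  84  85  84  81  74  88 100 103  92  87  92  93  83  77  78  74  51  24  22  20  20  21  21  23  25  24  18  20  22  19  18  18  33  62  61  58
 85  85  85  83  71  59  63  85 117 116 111  97  94  86  79  77  73  52  27  20  22  21  20  20  22  23  25  23  20  26  26  20  20  23  48  83  78  57
 86  86  81  64  55  53  66 102 110  65  68  82  91  80  78  76  61  33  23  20  21  22  22  20  22  24  24  21  21  25  25  19  19  23  49  84  78  56
 85  82  65  54  52  56  79 107  62  40  39  55  73  81  78  72  36  29  28  23  18  20  21  20
[... 3764 characters left out ...]
  88  87  86  86  89  88  87  88  88  88  88  87  87  87  88  86  86  86  85  86  85  85  86
 87  86  86  88  87  89  89  88  87  87  86  86  85  89  89  89  88  86  88  88  87  88  90  90  89  87  85  86  86  86  86  85  85  86  86  86  87  85
 87  86  87  87  88  88  89  90  87  88  86  87  88  89  90  90  88  87  87  88  88  89  90  91  88  85  84  86  86  85  85  85  85  86  85  85  86  86
 86  87  88  86  87  89  89  89  89  87  87  89  90  90  90  89  87  87  85  88  89  87  89  90  89  85  86  86  87  86  85  87  86  87  85  85  87  87
 87  87  88  89  88  88  87  88  89  88  88  90  90  90  89  87  86  87  87  87  88  86  87  89  88  88  87  87  87  86  84  85  86  86  85  85  86  83
```

move_arm:
  series:
    - [-0.03,0,-0.02,0,0.3]
    - [-0.03,0,-0.06,0,0.3]
    - [-0.025,0,-0.09,0,0.3]
    - [-0.023,0,-0.09,0,0.3]
    - [-0.023,0,-0.09,0,0.3]

```text
clock: 13.77
tcp_pos: [0.5135, 0.2298, 0.0589]
eef_rot: [3.141, -0.001, -2.647]
wrist_force: [0.1, 0.2, -0.9]
gripper_width: 0.0412
grasp_force: 23.9
```

move_arm:
  series:
    - [0,0,0.015,0,0.3]
    - [0,0,0.03,0,0.3]
    - [0,0,0.045,0,0.3]
    - [0,0,0.06,0,0.3]
    - [0,0,0.06,0,0.3]

```text
clock: 14.18
tcp_pos: [0.5166, 0.2307, 0.0426]
eef_rot: [-3.141, 0.005, -2.647]
wrist_force: [2.0, 0.9, 6.5]
gripper_width: 0.0411
grasp_force: 27.1
```

```bash
python3 -c "
from h import *
st()"
```

```text
s 0.0395 lat 0.0019 z 0.0426 [2.  0.9 6.5] [ 0.11 -0.23  0.02] 27.125835120677948
```

move_arm:
  series:
    - [-0.002,0,0.01,0,0.3]
    - [-0.005,0,0.018,0,0.3]
    - [-0.005,0,0.025,0,0.3]
    - [-0.005,0,0.025,0,0.3]
    - [-0.005,0,0.025,0,0.3]

```text
clock: 14.6
tcp_pos: [0.5188, 0.2318, 0.0361]
eef_rot: [-3.14, 0.008, -2.647]
wrist_force: [2.7, 1.4, 8.6]
gripper_width: 0.0414
grasp_force: 30.4
```

```bash
python3 -c "
from h import *
st()
o=get_obs();u,v=map(int,px('scene',o['tcp_pos']));print(u,v)
cv2.imwrite('pics/s9.png',cv2.resize(capture('scene')[v-30:v+30,u-40:u+40,::-1],(800,600),interpolation=2))"
```

```text
s 0.0421 lat 0.0018 z 0.0361 [2.7 1.4 8.6] [ 0.19 -0.17  0.01] 30.43645977973938
322 157
```

View pics/s9.png

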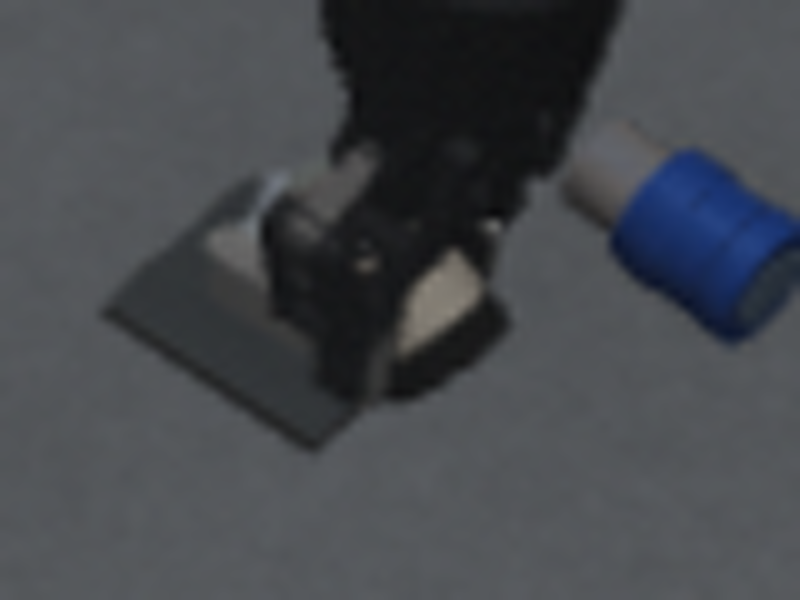

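The picture (my last) shows the eyecup now down at about (440,360), with the white body above it and the face hidden, so it's well tilted towards upright. Move to open bench, touch down and press gently.

move_arm:
  series:
    - [-0.01,0,-0.05,0,0.3]
    - [-0.05,0,-0.07,0,0.3]
    - [-0.1,0,-0.07,0,0.3]
    - [-0.15,0,-0.06,0,0.3]
    - [-0.15,0,-0.05,0,0.3]

```text
clock: 15.07
tcp_pos: [0.5572, 0.2529, 0.0486]
eef_rot: [-3.141, 0.003, -2.647]
wrist_force: [-0.5, 0.2, -0.0]
gripper_width: 0.0412
grasp_force: 29.3
```

move_arm:
  series:
    - [0,0,0.02,0,0.3]
    - [0,0,0.04,0,0.3]
    - [0,0,0.055,0,0.3]
    - [0,0,0.06,0,0.3]
    - [0,0,0.06,0,0.3]

```text
clock: 15.48
tcp_pos: [0.5535, 0.2516, 0.0295]
eef_rot: [3.141, -0.003, -2.647]
wrist_force: [0.4, 0.1, -1.3]
gripper_width: 0.0411
grasp_force: 29.3
```

```bash
python3 -c "
from h import *
st()
o=get_obs();u,v=map(int,px('scene',o['tcp_pos']));print(u,v)
cv2.imwrite('pics/s10.png',capture('scene')[...,::-1]);im=cv2.imread('pics/s10.png',0)[v-10:v+14,u-18:u+20];print('\n'.join(' '.join('%3d'%x for x in r) for r in im))"
```

```text
s 0.0819 lat 0.0019 z 0.0295 [ 0.4  0.1 -1.3] [-0.04  0.02 -0.02] 29.317415356636047
333 166
 63  54  52  51  51  49  42  35  45  62  81  85  85  80  55  31  21  19  20  21  20  21  21  23  22  21  21  20  19  25  49  78  72  44  25  27  30  34
 52  52  51  53  50  43  37  40  34  49  73  85  80  56  33  30  29  25  21  20  20  24  25  21  21  22  21  17  23  39  68  86  83  77  57  24  28  31
 52  52  51  52  48  34  30  42  70  76  58  63  66  32  29  29  31  30  28  24  23  24  23  20  21  23  56  98  64  79  83  87  87  84  80  72  33  28
 52  52  53  53  47  24  28  37  57  71  84  59  37  28  29  27  27  29  31  30  28  23  22  21  22  21  29  53  64  84  84  85  85  84  82  80  71  34
 52  53  51  53  48  26  23  32  46  54  58  40  39  31  29  30  25  28  29  30  25  25  29  39  41  20  21  39  74  84  84  85  85  84  84  83  80  74
 51  52  52  51  49  31  24  26  31  37  35  31  34  34  31  45  24  24  27  25  25  23  43  86  89  20  26  51  83  85  84  85  86  86  86  84  84  84
 53  52  51  53  49  31  22  25  28  28  24  26  27  27  26  28  24  25  26  23  25  35  77 113
[... 1940 characters left out ...]
  56  54  29  28  49  56  81  83  87  86  85  85  84  86  87  88  89  88  88  87  86  89  88
 88  88  87  86  88  88  88  87  87  88  89  88  79  64  59  66  81  80  81  82  82  86  85  84  86  87  88  86  86  87  87  89  90  88  87  87  87  88
 86  87  87  87  86  87  87  86  87  87  86  87  87  85  84  84  85  84  86  85  85  84  84  85  85  87  88  87  85  85  84  86  87  87  88  86  86  85
 86  87  86  87  87  88  88  89  86  86  85  87  87  86  87  87  87  85  87  85  86  86  86  88  86  87  87  87  87  87  85  87  87  85  88  87  87  84
 87  89  89  88  88  89  88  88  88  88  88  87  87  85  87  86  85  87  89  86  86  88  87  87  86  85  86  86  86  86  87  87  87  88  88  87  86  86
```

move_arm:
  series:
    - [0,0,0.005,0,0.3]
    - [-0.005,0,0.01,0,0.3]
    - [-0.015,0,0.014,0,0.3]
    - [-0.025,0,0.018,0,0.3]
    - [-0.03,0,0.018,0,0.3]
  force: 20

```text
clock: 15.95
tcp_pos: [0.5634, 0.2566, 0.0254]
eef_rot: [-3.141, 0.001, -2.647]
wrist_force: [-0.8, -0.3, -0.5]
gripper_width: 0.0413
grasp_force: 29.3
```

move_arm:
  series:
    - [-0.01,0,0.002,0,0.3]
    - [-0.02,0,0.004,0,0.3]
    - [-0.03,0,0.007,0,0.3]
    - [-0.04,0,0.01,0,0.3]
    - [-0.045,0,0.01,0,0.3]

```text
clock: 16.37
tcp_pos: [0.5748, 0.2627, 0.0235]
eef_rot: [-3.141, -0.002, -2.646]
wrist_force: [-4.2, -2.5, 6.9]
gripper_width: 0.0412
grasp_force: 30.2
```

```bash
python3 -c "
from h import *
st()
o=get_obs();u,v=map(int,px('scene',o['tcp_pos']));print(u,v)
cv2.imwrite('pics/s11.png',capture('scene')[...,::-1]);im=cv2.imread('pics/s11.png',0)[v-14:v+14,u-18:u+20];print('\n'.join(' '.join('%3d'%x for x in r) for r in im))"
```

```text
s 0.1060 lat 0.0012 z 0.0235 [-4.2 -2.5  6.9] [-0.39  0.76 -0.  ] 30.165846347808838
339 172
 51  50  50  50  50  49  58  85  89  92  90  81  86  37  49  81  78  53  30  25  22  19  20  21  23  26  29  27  19  22  18  19  20  20  30  46  43  41
 51  51  51  50  47  43  73  90  92  93  93  79  68  44  81  85  82  63  27  24  23  20  18  19  24  24  23  21  18  18  20  18  22  27  27  34  41  59
 52  51  51  48  37  58  78  83  77  75  80  77  58  69  85  85  80  52  22  21  20  21  20  22  24  23  21  18  19  18  20  27  45  25  27  34  58  81
 53  51  48  40  68  79  67  53  59  66  74  77  70  83  86  81  56  27  21  21  20  19  22  22  24  22  20  21  19  16  22  47  79  63  58  78  80  84
 51  49  42  69  84  84  76  38  39  50  64  81  83  86  83  67  31  23  20  20  19  21  21  22  24  22  21  19  19  18  32  68  86  84  83  85  83  84
 47  43  69  82  85  83  66  38  39  37  59  81  87  84  67  36  29  27  23  20  19  20  24  22  21  21  21  23  33  26  55  82  85  85  86  87  85  86
 41  69  85  87  86  79  42  32  42  65  66  61  75  84  43  27  31  30  28  26  22  20  22  25
[... 2548 characters left out ...]
  52  49  35  25  35  57  82  85  89  86  87  86  88  89  88  88  88  88  87  87  87  87  87
 88  88  88  89  88  87  88  86  86  88  87  87  85  80  65  61  66  81  80  82  83  87  88  89  86  85  85  87  88  86  87  89  88  87  87  88  88  90
 88  86  87  89  88  89  88  87  86  88  87  89  90  87  85  84  84  85  85  86  88  86  87  86  85  83  83  84  84  85  86  87  87  87  88  87  87  90
 87  85  86  88  87  87  88  87  88  88  87  88  89  89  88  88  87  87  86  87  88  86  86  86  85  84  86  86  87  86  87  87  88  88  88  88  88  88
 86  86  86  87  86  85  85  86  88  89  87  89  90  89  87  88  89  87  85  86  86  86  86  85  85  86  86  86  87  88  86  86  86  88  89  89  87  87
```

move_arm:
  series:
    - [-0.005,0,0.003,0,0.3]
    - [-0.01,0,0.006,0,0.3]
    - [-0.015,0,0.009,0,0.3]
    - [-0.02,0,0.01,0,0.3]
    - [-0.02,0,0.01,0,0.3]

```text
clock: 16.83
tcp_pos: [0.58, 0.2654, 0.0226]
eef_rot: [-3.141, -0.002, -2.646]
wrist_force: [-7.9, -3.0, 16.0]
gripper_width: 0.0418
grasp_force: 31.5
```

```bash
python3 -c "
from h import *
st()
o=get_obs();u,v=map(int,px('scene',o['tcp_pos']));print(u,v)
cv2.imwrite('pics/s12.png',capture('scene')[...,::-1]);im=cv2.imread('pics/s12.png',0)[v-8:v+14,u-4:u+16];print('\n'.join(' '.join('%3d'%x for x in r) for r in im))"
```

```text
s 0.1119 lat 0.0010 z 0.0226 [-7.9 -3.  16. ] [-0.6   1.39 -0.02] 31.50956153869629
341 173
 47  30  30  29  26  22  21  22  23  21  21  23  46  82  76  54  82  84  84  86
 30  29  30  31  30  28  26  22  23  21  20  21  26  45  64  82  84  83  85  85
 29  25  26  26  29  30  27  26  22  20  20  19  21  33  63  84  85  86  86  86
 31  31  44  25  26  26  25  24  22  39  69  33  21  40  76  85  85  85  86  86
 34  25  29  25  24  24  25  25  33  73 102  64  25  52  86  86  86  85  84  84
 23  21  23  25  25  25  25  36  77 114 111  94  48  64  88  86  85  85  86  86
 22  21  21  24  25  27  57  97 118 120 116 108  88  59  86  85  86  85  87  87
 21  22  27  26  22  45  97 120 122 123 119 107  64  40  73  85  86  85  85  87
 21  22  25  24  23  59 118 122 124 124 117  88  30  27  53  86  86  85  86  87
 21  22  25  25  26  65 119 122 123 116  74  40  25  24  34  64  87  87  86  87
 22  22  24  23  43  91 117 119 115  75  33  25  22  24  32  62  88  88  88  86
 21  21  20  23  54 105 113 110  72  33  24  24  25  23  45  85  88  87  86  88
 24  32  44  47  60  98  69  48  33  25  24  24  26  36  69  85  85  85  86  87
 23  32  52  48  45  43  32  24  24  24  25  24  37  71  84  85  84  86  88  88
 25  36  52  40  26  23  22  24  26  25  31  60  84  85  87  86  86  86  86  87
 28  46  50  37  23  23  24  24  25  31  59  84  87  86  86  87  85  86  85  84
 30  47  49  26  21  21  22  31  59  82  84  88  88  88  87  89  88  87  88  87
 34  52  45  22  29  48  59  83  83  84  85  86  89  87  86  89  88  86  86  87
 53  56  65  81  83  83  83  87  85  83  84  85  86  86  86  87  86  87  88  88
 84  84  84  87  87  87  87  87  85  85  86  87  86  87  86  88  88  88  88  87
 89  89  86  86  87  86  85  85  86  86  87  88  87  89  86  85  86  87  90  89
 89  89  87  86  88  88  87  87  86  86  87  88  91  91  88  85  86  88  90  90
```

move_arm:
  series:
    - [0,0,-0.007,0,0.3]
    - [0,0,-0.007,0,0.45]
    - [0,0,-0.007,0,0.51]
    - [0,0,-0.007,0,0.54]
    - [0,0,-0.007,0,0.58]

```text
clock: 17.3
tcp_pos: [0.5799, 0.2657, 0.021]
eef_rot: [3.141, -0.0, -2.647]
wrist_force: [-1.1, 0.6, 0.1]
gripper_width: 0.0494
grasp_force: 0.0
```

```bash
python3 -c "
from h import *
st()
o=get_obs();u,v=map(int,px('scene',o['tcp_pos']));print(u,v)
cv2.imwrite('pics/s13.png',capture('scene')[...,::-1]);im=cv2.imread('pics/s13.png',0)[v-14:v+14,u-18:u+20];print('\n'.join(' '.join('%3d'%x for x in r) for r in im))"
```

```text
s 0.1119 lat 0.0012 z 0.0210 [-1.1  0.6  0.1] [-0.05 -0.   -0.07] 0.0
341 173
 59  84  91  87  84  79  86  87  85  85  84  84  75  24  36  60  57  44  28  23  21  21  20  20  23  32  38  35  19  21  18  18  20  20  30  59  81  86
 84  95  97  95  94  88  81  78  85  86  87  81  63  32  63  76  75  67  26  25  22  21  19  21  22  27  28  23  19  18  19  20  21  33  58  82  85  86
 96  99  97  98  97  95  91  89  96 118 112  57  36  52  76  76  72  49  28  24  20  20  19  22  25  24  21  20  20  20  18  28  56  79  80  84  86  85
 96  97  98  99  98  96  98 114 127  80  49  36  54  75  76  74  60  27  24  22  21  19  22  25  22  24  18  21  21  19  21  46  82  84  83  84  87  87
 91  93  96  97  98 100 106  89  69  35  30  53  74  77  74  61  32  21  19  20  22  19  21  24  25  23  19  19  19  18  28  59  86  86  86  87  88  87
 84  90  95  97  97  95  79  51  35  35  52  75  76  77  71  45  43  30  19  19  19  22  22  23  22  22  22  44  82  76  56  83  86  88  86  85  87  87
 77  84  88  93  99 103  37  35  43  54  54  62  75  72  43  31  36  48  34  19  20  20  23  22  22  21  22  3
[... 2533 characters left out ...]
  50  53  86  86  86  88  88  86  85  85  86  89  86  86  89  88  86  86  87  88  89  88  87
 87  89  88  89  89  87  87  88  88  85  79  44  21  31  51  55  74  86  89  87  86  86  85  83  82  84  84  85  85  86  86  86  88  88  88  90  90  88
 86  87  87  86  87  87  88  87  87  87  88  80  62  51  57  70  85  86  88  87  86  86  84  84  85  86  86  86  86  87  88  89  88  88  88  89  89  89
 87  86  85  85  86  85  88  88  88  89  89  89  85  83  85  87  86  87  87  87  86  86  85  86  86  87  86  89  86  85  87  88  89  89  87  87  89  89
 86  87  86  85  88  88  87  88  87  88  90  88  86  87  88  88  88  87  88  88  87  87  87  87  86  89  90  90  88  84  86  89  90  89  87  87  87  89
```

It tipped back again, since the pads slip along the body. A better way: grip only the last few mm of the barrel, so gravity swings the heavy eyecup end down. I'll locate it first.

```bash
python3 -c "
from h import *
cv2.imwrite('pics/top14.png',capture('top')[...,::-1])
im=cv2.imread('pics/s13.png',0)[150:182,304:352];print('\n'.join(' '.join('%3d'%x for x in r) for r in im))
o=get_obs();print(o['tcp_pos'])
for q in((343,173),(322,162)): 
  p=ray('scene',q,.021)[:2];d=p-np.array(o['tcp_pos'][:2]);u=np.array([np.cos(.495),np.sin(.495)]);print(q,p,d@u,d@[-u[1],u[0]])
for a in(-.0,-.068): print(a,px('scene',[*(np.array(o['tcp_pos'][:2])+u*a),.021]))
"
```

```text
99 100 105 115 117 117 116 118 117 117 118 119 119 119 112  86  84  83  84  86  85  85  86  86  85  83  83  83  84  85  84  78  40  21  21  21  20  20  21  19  19  21  19  19  19  18  19  20
 99 100 103 106 110 115 117 117 115 101 105 118 119 117  98  69  85  84  84  84  84  83  85  85  84  83  84  84  86  84  83  83  73  42  21  20  20  19  20  19  19  18  19  21  20  19  18  20
 98  98  99 101 104 106 113 116 117 111  99 106 118 110  72  69  83  84  85  84  83  83  84  84  82  83  84  85  85  85  83  83  78  43  21  18  20  19  20  20  21  20  19  19  18  18  20  19
 72  91  98  99 100 103 106 110 114 117 115 112  98  81  55  57  65  75  84  84  85  83  83  84  83  83  84  85  84  84  85  83  81  61  23  21  19  18  19  20  18  20  23  21  19  19  21  18
 61  67  78  92  98 100 102 104 107 113 117 116 107  65  51  51  53  57  63  74  85  85  85  85  84  84  85  86  84  84  82  83  77  39  22  22  20  19  20  19  20  19  20  20  20  17  19  19
 60  60  61  69  85  98  99  99 103 103 102 110  72  54  50  51  51  52  54  58  71  85  86  86  85  83  83  83  84  82  82  79  62  25  22  
[... 4576 characters left out ...]
77  30  22  24  22  21  28  46  49  28  47  82  87  87  87  87  88  87  88  88  86
 88  88  88  88  90  90  88  87  86  87  88  88  89  87  86  86  87  88  89  88  88  87  86  87  87  87  85  72  23  21  24  24  25  36  52  50  58  83  87  87  88  86  86  85  88  88  87  86
 87  90  87  87  89  89  88  87  87  87  87  88  88  88  88  88  87  86  88  88  88  86  86  87  87  85  88  78  23  25  24  23  24  37  52  53  84  87  87  87  89  87  86  87  88  89  88  87
[0.57981947 0.26556697 0.0209242 ]
(343, 173) [0.57920474 0.2714244 ] 0.0022415194278006248 0.005446371167503368
(322, 162) [0.5225602  0.23200342] -0.06633011612945337 -0.0023349059078993746
-0.0 [341.2, 173.7]
-0.068 [322.0, 161.3]
```

move_arm:
  series:
    - [0,0,-0.017,0,0.75]
    - [0.04,0,-0.017,0,0.75]
    - [0.12,0,-0.017,0,0.75]
    - [0.2,0,-0.017,0,0.75]
    - [0.223,0,-0.017,0,0.7]
  force: 20

```text
clock: 17.82
tcp_pos: [0.5174, 0.2325, 0.0257]
eef_rot: [3.141, -0.005, -2.647]
wrist_force: [-1.0, -0.0, -1.1]
gripper_width: 0.0598
grasp_force: 0.0
```

move_arm:
  series:
    - [0,0,0,0,0.6]
    - [0,0,0,0,0.5]
    - [0,0,0,0,0.42]
    - [0,0,0,0,0.36]
    - [0,0,0,0,0.25]
  force: 20

```text
clock: 18.23
tcp_pos: [0.5226, 0.2344, 0.0271]
eef_rot: [-3.141, 0.002, -2.647]
wrist_force: [1.3, 0.6, 0.7]
gripper_width: 0.029
grasp_force: 19.7
```

```bash
python3 -c "
from h import *
st();o=get_obs();print(o['tcp_pos'],o['gripper_width'])"
```

```text
s 0.0467 lat 0.0022 z 0.0271 [1.3 0.6 0.7] [ 0.06 -0.06 -0.04] 19.685660004615784
[0.52263151 0.23437639 0.02708862] 0.028968280718079085
```

move_arm:
  series:
    - [0,0,-0.04,0,0.25]
    - [0,0,-0.1,0,0.25]
    - [0,0,-0.18,0,0.25]
    - [0,0,-0.27,0,0.25]
    - [0,0,-0.3,0,0.25]

```text
clock: 18.65
tcp_pos: [0.5239, 0.2348, 0.1213]
eef_rot: [-3.14, 0.007, -2.646]
wrist_force: [1.2, 0.5, -1.4]
gripper_width: 0.0287
grasp_force: 19.9
```

move_arm:
  series:
    - [0,0,0,0,0.25]
    - [0,0,0,0,0.25]
    - [0,0,0,0,0.25]
    - [0,0,0,0,0.25]
    - [0,0,0,0,0.25]

```text
clock: 19.07
tcp_pos: [0.5199, 0.2335, 0.1147]
eef_rot: [3.141, -0.004, -2.647]
wrist_force: [-0.4, 0.9, -1.1]
gripper_width: 0.0284
grasp_force: 19.9
```

```bash
python3 -c "
from h import *
st();o=get_obs();p=np.array(o['tcp_pos']);u=np.array([np.cos(.495),np.sin(.495),0])
print('if level face',px('scene',p+u*.066),'if hanging',px('scene',p-[0,0,.07]),'tcp',px('scene',p))
mask('scene','pics/s15.png')
x,y=map(int,px('scene',p));im=cv2.imread('pics/s15.png',0)[y-4:y+32,x-16:x+26];print(x,y);print('\n'.join(' '.join('%3d'%x for x in r) for r in im))"
```

```text
s 0.0438 lat 0.0027 z 0.1147 [-0.4  0.9 -1.1] [0.   0.02 0.01] 19.91162359714508
if level face [346.9, 151.1] if hanging [323.2, 155.8] tcp [326.8, 138.8]
scene [0.566 0.248 0.123] 0.94 [339.8, 147.4]
scene [ 0.528 -0.165  0.054] 0.46 [186.7, 192.4]
scene [0.523 0.337 0.035] 0.44 [355.3, 150.2]
326 138
 85  86  86  74  22  24  29  32  22  20  21  21  19  25  43  57  37  22  21  22  21  19  20  20  30  61  84  84  84  86  85  84  85  86  86  85  85  86  85  86  87  85
 85  86  86  78  41  21  23  30  25  21  21  21  21  20  28  33  24  22  21  19  20  20  20  21  32  63  85  85  84  85  86  86  85  85  84  84  84  84  86  86  87  85
 84  84  85  79  44  21  22  22  20  20  20  19  21  22  25  25  22  21  20  19  21  21  20  21  39  74  84  85  86  86  85  86  85  85  85  85  85  85  85  87  87  86
 85  85  84  83  73  21  23  26  23  18  21  21  21  20  21  22  21  19  29  60  87  77  25  25  47  76  84  85  87  85  84  84  84  86  86  86  86  86  85  85  86  86
 86  84  85  86  80  57  30  22  27  25  20  21  20  22  21  23  25  26  52  93  95  92  80  56  55  82  83  84  86  86  84 
[... 4551 characters left out ...]
  83  83  84  85  86  87  84
 54  53  53  53  53  53  52  51  47  53  86  89  87  86  86  86  83  85  86  85  86  86  84  85  85  85  85  84  83  82  84  85  86  85  84  84  85  86  87  86  87  86
 52  52  52  53  53  51  52  46  52  85  88  88  87  86  86  86  85  87  87  86  85  84  84  84  85  84  84  85  84  82  82  85  86  85  85  85  86  87  86  86  85  86
 54  52  52  53  52  52  46  52  84  88  87  87  87  86  85  85  86  85  85  85  85  85  83  84  84  86  85  83  83  84  84  86  86  86  86  84  85  86  84  85  85  85
 40  51  52  52  52  46  52  83  87  89  89  88  86  85  85  84  86  85  84  85  87  87  86  86  86  86  84  83  84  86  86  85  85  86  85  84  84  85  85  84  86  88
```

It's held level by about 12 mm of barrel, and friction still holds it. I'll ease the finger target gradually, low over the bench, so the grip weakens and it swings.

move_arm:
  series:
    - [0,0,0.03,0,0.28]
    - [0,0,0.06,0,0.3]
    - [0,0,0.09,0,0.31]
    - [0,0,0.09,0,0.32]
    - [0,0,0.09,0,0.325]

```text
clock: 19.58
tcp_pos: [0.52, 0.2335, 0.088]
eef_rot: [3.141, -0.003, -2.647]
wrist_force: [-0.1, 0.8, -1.3]
gripper_width: 0.0289
grasp_force: 19.9
```

move_arm:
  series:
    - [0,0,0,0,0.328]
    - [0,0,0,0,0.33]
    - [0,0,0,0,0.332]
    - [0,0,0,0,0.334]
    - [0,0,0,0,0.334]

```text
clock: 20.0
tcp_pos: [0.5215, 0.234, 0.0901]
eef_rot: [-3.141, 0.001, -2.647]
wrist_force: [-1.0, -1.3, -1.6]
gripper_width: 0.0288
grasp_force: 19.9
```

```bash
cat >> h.py <<'E'
def tilt(f):
    # candidates of the eyepiece near the tool: compare with predicted pixel for angles
    o=get_obs();p=np.array(o['tcp_pos']);cv2.imwrite(f,capture('scene')[...,::-1])
    yaw=o['eef_rot'][2];u=-np.array([np.cos(yaw),np.sin(yaw),0])
    for r in look_for('scene','eyepiece')[:3]: print(np.round(r['xyz'],3),round(r['score'],2),px('scene',r['xyz']))
    for t in(0,30,60,90): print(t,'mid px',px('scene',p+.04*(np.cos(np.radians(t))*u-[0,0,np.sin(np.radians(t))])),end=' ')
    print()
E
python3 -c "
from h import *
st();tilt('pics/s16.png')"
```

```text
s 0.0454 lat 0.0024 z 0.0901 [-1.  -1.3 -1.6] [-0.03  0.04  0.  ] 19.90227520465851
[0.568 0.245 0.094] 0.8 [337.3, 155.4]
[0.514 0.329 0.034] 0.56 [351.5, 148.7]
0 mid px [337.7, 152.7] 30 mid px [334.9, 156.5] 60 mid px [329.9, 157.3] 90 mid px [323.9, 154.9]
```

move_arm:
  series:
    - [0,0,0,0,0.338]
    - [0,0,0,0,0.341]
    - [0,0,0,0,0.344]
    - [0,0,0,0,0.346]
    - [0,0,0,0,0.346]

```text
clock: 20.52
tcp_pos: [0.5209, 0.2337, 0.0895]
eef_rot: [3.142, -0.001, -2.647]
wrist_force: [-0.3, 0.0, -0.7]
gripper_width: 0.0295
grasp_force: 5.8
```

```bash
python3 -c "
from h import *
st();tilt('pics/s16.png')"
```

```text
s 0.0448 lat 0.0025 z 0.0895 [-0.3  0.  -0.7] [-0.09  0.14 -0.01] 5.768161341547966
[0.53  0.229 0.058] 0.63 [324.0, 155.6]
[0.512 0.327 0.031] 0.52 [350.3, 149.3]
0 mid px [337.6, 152.7] 30 mid px [334.8, 156.5] 60 mid px [329.7, 157.3] 90 mid px [323.7, 154.9]
```

It swung down to hang at about 90° (found at (324,155.6), predicted (323.7,154.9)). Tighten and check.

move_arm:
  series:
    - [0,0,0,0,0.342]
    - [0,0,0,0,0.335]
    - [0,0,0,0,0.32]
    - [0,0,0,0,0.3]
    - [0,0,0,0,0.25]
  force: 25

```text
clock: 21.03
tcp_pos: [0.5212, 0.2338, 0.0897]
eef_rot: [-3.142, 0.0, -2.647]
wrist_force: [-0.4, -0.8, -2.0]
gripper_width: 0.0285
grasp_force: 24.8
```

```bash
python3 -c "
from h import *
st();tilt('pics/s17.png')
p=np.array(get_obs()['tcp_pos']);x,y=map(int,px('scene',p));print(x,y,'face if z=56..66',px('scene',p-[0,0,.056]),px('scene',p-[0,0,.066]))
im=cv2.imread('pics/s17.png',0)[y-4:y+30,x-18:x+18];print('\n'.join(' '.join('%3d'%x for x in r) for r in im))"
```

```text
s 0.0451 lat 0.0024 z 0.0897 [-0.4 -0.8 -2. ] [-0.02  0.02 -0.  ] 24.79667454957962
[0.513 0.328 0.034] 0.83 [350.8, 148.8]
[0.535 0.227 0.056] 0.72 [324.1, 157.5]
0 mid px [337.6, 152.7] 30 mid px [334.8, 156.6] 60 mid px [329.8, 157.3] 90 mid px [323.8, 154.9] 
325 145 face if z=56..66 [323.0, 158.6] [322.5, 160.9]
 84  84  84  83  81  74  29  22  29  31  23  22  20  22  22  25  42  47  33  22  22  21  19  19  18  21  33  62  85  84  84  83  84  90  97  97
 84  85  85  84  84  77  42  21  22  29  25  22  21  21  20  22  26  28  24  22  19  20  20  21  17  21  40  75  85  85  84  85  85  91  95  98
 85  85  84  84  85  83  73  21  20  24  22  21  20  20  20  22  22  26  22  19  19  20  20  20  19  25  48  77  85  84  85  85  81  87  90  95
 75  87 100 104  91  85  79  41  23  26  26  21  21  19  21  22  20  22  22  23  32  32  31  20  18  25  51  83  84  83  82  76  71  78  86  92
 61  84 116 116 111  96  82  74  43  23  26  25  21  20  23  20  20  22  22  27  67 116 105  69  31  33  61  83  84  85  80  60  61  71  79  86
 65 102 117 117 117 113 103  88  78  70  29  24  22  20  21  
[... 3414 characters left out ...]
  45  52  46  63  84  87  88  88  86  85  85  87  86  85  85  87  87  84  86  86  88  88  86  86  85  84  86  85  85  85  85
 87  87  86  79  59  40  39  62  85  88  86  87  86  85  86  86  87  87  87  87  85  86  86  86  85  87  86  86  87  85  86  87  86  87  86  84
 88  87  87  85  82  79  71  85  88  87  87  86  86  86  87  86  86  87  87  87  87  87  86  87  86  86  85  86  86  86  85  85  86  85  85  85
 88  86  87  87  86  86  85  89  89  87  88  87  88  88  87  87  89  89  88  86  86  86  86  86  86  85  84  84  85  86  85  84  86  85  86  85
 89  88  87  86  85  87  88  89  89  90  88  87  87  87  87  89  90  91  88  85  83  86  86  85  85  84  85  85  85  85  84  84  84  85  86  87
```

It's upright with a slight overswing of roughly 13°. I'll set it flush on open bench, release, and regrip deeper on the barrel.

move_arm:
  series:
    - [-0.05,0,0,0,0.25]
    - [-0.1,0,0,0,0.25]
    - [-0.15,0,0,0,0.25]
    - [-0.17,0,0,0,0.25]
    - [-0.17,0,0.01,0,0.25]

```text
clock: 21.55
tcp_pos: [0.5679, 0.2588, 0.0875]
eef_rot: [-3.141, 0.003, -2.646]
wrist_force: [-0.1, -0.9, -0.7]
gripper_width: 0.0283
grasp_force: 24.9
```

move_arm:
  series:
    - [0,0,0.01,0,0.25]
    - [0,0,0.02,0,0.25]
    - [0,0,0.03,0,0.25]
    - [0,0,0.04,0,0.25]
    - [0,0,0.045,0,0.25]

```text
clock: 21.97
tcp_pos: [0.5671, 0.2586, 0.0758]
eef_rot: [-3.142, 0.003, -2.647]
wrist_force: [-3.6, 0.6, 15.5]
gripper_width: 0.0285
grasp_force: 26.3
```

move_arm:
  series:
    - [0,0,0.005,0,0.25]
    - [0,0,0.01,0,0.25]
    - [0,0,0.015,0,0.25]
    - [0,0,0.02,0,0.25]
    - [0,0,0.02,0,0.25]

```text
clock: 22.38
tcp_pos: [0.5706, 0.2595, 0.0743]
eef_rot: [-3.139, 0.011, -2.647]
wrist_force: [-3.3, -1.4, 21.7]
gripper_width: 0.0287
grasp_force: 29.2
```

move_arm:
  series:
    - [0,0,-0.01,0,0.25]
    - [0,0,-0.02,0,0.3]
    - [0,0,-0.02,0,0.34]
    - [0,0,-0.02,0,0.36]
    - [0,0,-0.02,0,0.4]

```text
clock: 22.8
tcp_pos: [0.5654, 0.2579, 0.0724]
eef_rot: [3.141, -0.001, -2.647]
wrist_force: [0.6, -0.4, 0.6]
gripper_width: 0.0339
grasp_force: 0.0
```

```bash
python3 -c "
from h import *
st();tilt('pics/s18.png')
p=np.array(get_obs()['tcp_pos']);q=p*[1,1,0];print([px('scene',q+[0,0,z]) for z in(0,.044,.068)]);x,y=map(int,px('scene',p))
im=cv2.imread('pics/s18.png',0)[y-2:y+26,x-16:x+16];print(x,y);print('\n'.join(' '.join('%3d'%x for x in r) for r in im))"
```

```text
s 0.0954 lat 0.0016 z 0.0724 [ 0.6 -0.4  0.6] [-0.    0.04 -0.01] 0.0
[0.574 0.248 0.033] 0.57 [335.4, 171.1]
[0.526 0.336 0.035] 0.46 [355.5, 151.1]
0 mid px [351.7, 166.4] 30 mid px [348.7, 170.0] 60 mid px [343.4, 170.6] 90 mid px [337.2, 168.1] 
[[335.3, 175.2], [337.9, 165.4], [339.3, 159.8]]
339 158
 51  57  65  68  45  21  23  31  34  22  20  22  21  20  29  36  25  22  20  19  20  20  18  20  28  38  26  27  28  34  39  40
 51  51  55  56  43  19  22  24  24  20  19  21  18  21  25  25  22  21  31  52  20  18  18  22  41  70  58  25  27  31  34  36
 50  50  50  50  41  20  23  27  24  21  20  20  20  19  22  23  24  25  62  98  46  19  18  25  52  82  80  72  33  27  30  31
 50  50  47  44  64  42  21  26  28  26  19  22  21  19  20  23  24  49  99 108  49  21  20  35  67  84  82  80  71  33  26  27
 52  49  36  59  84  80  75  42  24  24  24  21  21  22  22  21  22  51 101 109  81  29  28  56  82  85  83  81  80  74  46  27
 49  41  68  80  85  85  86  95  91  22  23  21  21  23  24  32  41  75 108  97  87  81  79  83  86  85  86  85  85  85  80  62
 41  68  83  85  84  85  
[... 2090 characters left out ...]
  68  87  86  87  86  86  86  86  85  87  87  87  84  85  86
 88  89  88  87  87  86  86  79  57  30  23  21  22  23  37  57  82  84  86  86  87  87  87  88  88  87  88  88  87  86  86  86
 88  87  87  87  88  88  87  86  84  81  82  82  82  82  83  85  88  87  87  87  88  88  86  86  86  88  87  85  85  87  86  86
 87  88  86  86  87  87  87  89  89  87  87  87  87  87  88  87  87  87  86  88  88  88  87  86  87  88  88  88  88  89  87  86
 87  90  88  88  87  87  86  86  87  89  88  87  88  87  86  87  86  86  86  87  87  88  86  84  86  87  88  86  87  89  88  86
 87  89  89  89  88  87  87  87  87  88  89  88  86  86  86  85  84  86  88  86  86  88  85  83  84  84  84  86  86  87  87  86
```

It stands flush on the bench. Regrip slightly deeper, lift, and carry it to the tray.

move_arm:
  series:
    - [0,0,0.01,0,0.42]
    - [0,0,0.022,0,0.42]
    - [0,0,0.022,0,0.36]
    - [0,0,0.022,0,0.3]
    - [0,0,0.022,0,0.25]
  force: 40

```text
clock: 23.32
tcp_pos: [0.5657, 0.258, 0.0659]
eef_rot: [3.141, -0.001, -2.647]
wrist_force: [-0.3, 0.1, -1.7]
gripper_width: 0.0288
grasp_force: 39.5
```

move_arm:
  series:
    - [0,0,0,0,0.25]
    - [0,0,-0.05,0,0.25]
    - [0,0,-0.12,0,0.25]
    - [0,0,-0.2,0,0.25]
    - [0,0,-0.27,0,0.25]

```text
clock: 23.73
tcp_pos: [0.5659, 0.258, 0.1484]
eef_rot: [-3.142, -0.0, -2.647]
wrist_force: [0.7, 0.5, -1.3]
gripper_width: 0.0287
grasp_force: 39.6
```

```bash
python3 -c "
from h import *
st();go(.431,-.2258,.14)"
```

```text
s 0.0960 lat 0.0014 z 0.1484 [ 0.7  0.5 -1.3] [ 0.02 -0.06  0.02] 39.61269736289978
shares [ 1.1618 -1.2055  0.0284] roll 0 joints [ 0.29  0.4   1.51 -0.    1.23 -1.78] t 23.73
```

move_arm:
  series:
    - [0.09,-0.09,0,0.05,0.25]
    - [0.18,-0.19,0,0.12,0.25]
    - [0.27,-0.28,0,0.19,0.25]
    - [0.36,-0.37,0.01,0.26,0.25]
    - [0.45,-0.47,0.01,0.33,0.25]

```text
clock: 24.15
tcp_pos: [0.5129, 0.0688, 0.1442]
eef_rot: [3.142, -0.001, 3.114]
wrist_force: [1.0, -0.3, -1.6]
gripper_width: 0.0283
grasp_force: 39.8
```

```bash
python3 -c "
from h import *
st();go(.431,-.2258,.14)"
```

```text
s -0.0434 lat -0.1371 z 0.1442 [ 1.  -0.3 -1.6] [-0.04 -0.03 -0.01] 39.789631962776184
shares [ 0.2456 -0.9891  0.0143] roll 0 joints [-0.03  0.2   1.78  0.    1.16 -1.58] t 24.15
```

move_arm:
  series:
    - [0.03,-0.12,0,0,0.25]
    - [0.06,-0.25,0,0,0.25]
    - [0.09,-0.37,0,0,0.25]
    - [0.12,-0.49,0,0,0.25]
    - [0.15,-0.6,0,0,0.25]

```text
clock: 24.57
tcp_pos: [0.4643, -0.111, 0.1449]
eef_rot: [-3.141, 0.001, 3.118]
wrist_force: [1.6, -0.1, -1.1]
gripper_width: 0.0282
grasp_force: 39.8
```

move_arm:
  series:
    - [0.03,-0.12,0,0,0.25]
    - [0.05,-0.22,0,0,0.25]
    - [0.07,-0.31,0,0,0.25]
    - [0.09,-0.36,0,0,0.25]
    - [0.09,-0.37,0,0,0.25]

```text
clock: 24.98
tcp_pos: [0.4345, -0.2222, 0.1449]
eef_rot: [-3.14, 0.0, 3.114]
wrist_force: [-0.4, 0.3, -1.8]
gripper_width: 0.0287
grasp_force: 39.8
```

move_arm:
  series:
    - [0,0,0,0,0.25]
    - [0,0,0,0,0.25]
    - [0,0,0,0,0.25]
    - [0,0,0,0,0.25]
    - [0,0,0,0,0.25]

```text
clock: 25.4
tcp_pos: [0.4357, -0.2183, 0.1445]
eef_rot: [3.141, -0.0, 3.12]
wrist_force: [0.1, -0.0, -1.3]
gripper_width: 0.0287
grasp_force: 39.8
```

```bash
python3 -c "
from h import *
st();go(.431,-.2258,.115)"
```

```text
s -0.2520 lat -0.3490 z 0.1445 [ 0.1 -0.  -1.3] [ 0.02 -0.01  0.  ] 39.81979429721832
shares [ 0.015  -0.0253  0.0983] roll 0 joints [-0.64  0.14  1.85  0.    1.15 -2.19] t 25.4
```

move_arm:
  series:
    - [0.01,-0.015,0.03,0,0.25]
    - [0.02,-0.025,0.07,0,0.25]
    - [0.02,-0.025,0.11,0,0.25]
    - [0.02,-0.025,0.14,0,0.25]
    - [0.02,-0.025,0.14,0,0.25]

```text
clock: 25.82
tcp_pos: [0.4275, -0.2254, 0.0999]
eef_rot: [3.138, -0.004, 3.118]
wrist_force: [-0.4, 0.0, -1.6]
gripper_width: 0.0287
grasp_force: 39.8
```

move_arm:
  series:
    - [0,0,0,0,0.25]
    - [0,0,0,0,0.25]
    - [0,0,0,0,0.25]
    - [0,0,0,0,0.25]
    - [0,0,0,0,0.25]

```text
clock: 26.23
tcp_pos: [0.4297, -0.227, 0.1032]
eef_rot: [-3.141, 0.001, 3.118]
wrist_force: [0.2, 0.9, -1.7]
gripper_width: 0.0288
grasp_force: 39.8
```

```bash
python3 -c "
from h import *
st();p=np.array(get_obs()['tcp_pos']);print(p)
a=np.linspace(0,2*np.pi,72)
for c in('scene','top'):
  cv2.imwrite(f'pics/{c}20.png',capture(c)[...,::-1])
  for n,z,r,ctr in(('face',p[2]-.066,.021,p[:2]),('cup13',p[2]-.053,.021,p[:2]),('shoulder',p[2]-.022,.021,p[:2]),('mouth',.022,.023,(.4312,-.2258))):
    q=np.array([px(c,[ctr[0]+r*np.cos(t),ctr[1]+r*np.sin(t),z]) for t in a]);print(c,n,'cols',q[:,0].min(),q[:,0].max(),'rows',q[:,1].min(),q[:,1].max())
x,y=map(int,px('scene',[*p[:2],.05]))
im=cv2.imread('pics/scene20.png',0)[y-14:y+20,x-20:x+20];print(x-20,y-14);print('\n'.join(' '.join('%3d'%x for x in r) for r in im))
im=cv2.imread('pics/scene0.png',0)[168:190,x-20:x+20];print(x-20,168);print('\n'.join(' '.join('%3d'%x for x in r) for r in im))
"
```

```text
s -0.2615 lat -0.3536 z 0.1032 [ 0.2  0.9 -1.7] [-0.06  0.04 -0.02] 39.81078386306763
[ 0.4296871  -0.22699394  0.10315285]
scene face cols 149.5 164.9 rows 168.8 180.7
scene cup13 cols 148.6 164.1 rows 165.8 177.7
scene shoulder cols 146.2 162.1 rows 158.4 170.5
scene mouth cols 150.4 167.1 rows 172.0 184.9
top face cols 321.0 334.5 rows 248.0 261.5
top cup13 cols 321.6 335.3 rows 247.5 261.2
top shoulder cols 323.3 337.2 rows 246.4 260.5
top mouth cols 319.2 333.8 rows 247.3 262.0
136 157
 27  28  27  29  29  29  29  30  30  34  54 103 127 127 128 128 127 128 127 128 120  82  38  55  50  31  34  57  89  89  89  90  87  85  86  87  89  88  88  88
 35  59  81  64  47  28  29  30  47  77  53 105 129 128 127 127 127 128 128 124 107  83  40  55  51  32  33  53  88  88  90  89  89  87  88  88  88  87  87  86
 71  86  88  86  78  48  28  37  58  57  45  79 118 128 128 128 128 128 125 111  86  49  38  46  53  41  32  47  76  90  90  89  89  88  87  88  88  89  88  89
 88  89  88  87  81  50  30  34  46  52  38  58  99 112 122 122 120 111  94  80  53  44  41  45  53  40  30  37  66  90  87 
[... 7663 characters left out ...]
 104 130 133 137 138 138 138 139 138 138 137 138 137 138 138
 86  84  74  67  68  69  78 100 125 137 137 138 137 137 137 137 137 138 137 134 131 130 130 131 132 134 138 138 138 138 138 137 137 138 138 138 137 138 138 138
 85  86  84  80  71  68  69  72  85 115 138 138 137 138 137 138 138 138 138 137 137 137 138 138 137 138 138 138 137 138 137 138 138 137 138 138 138 137 138 138
 84  86  85  84  82  74  68  68  69  78 100 125 137 137 138 138 138 137 138 138 138 138 138 137 137 138 138 138 138 138 137 138 138 138 138 137 138 138 138 138
 85  86  86  85  86  84  78  71  68  68  72  85 115 137 138 138 138 137 138 138 138 138 138 138 138 138 138 137 138 139 138 138 138 138 137 138 138 138 137 138
```

```bash
python3 -c "
from h import *
a=np.linspace(0,2*np.pi,72)
def ex(n,ctr,z,r):
  q=np.array([px('scene',[ctr[0]+r*np.cos(t),ctr[1]+r*np.sin(t),z]) for t in a]);print(n,'cols',q[:,0].min(),q[:,0].max(),'rows',q[:,1].min(),q[:,1].max())
t=(.5147,-.1684)
ex('mouth',t,.022,.023);ex('shoulder',t,.053,.021);ex('barreltop',t,.077,.015)
im=cv2.imread('pics/scene0.png',0)[176:206,172:198];print(172,176);print('\n'.join(' '.join('%3d'%x for x in r) for r in im))
"
```

```text
mouth cols 177.4 194.5 rows 189.2 203.0
shoulder cols 176.4 192.4 rows 182.8 195.6
barreltop cols 177.4 189.0 rows 179.1 188.3
172 176
138 138 138 137 138 137 138 138 137 131 115  94  84  84  86  86  86  86  84  85  85  86  85  86  83  83
138 138 138 138 138 138 137 138 138 137 136 131 113  82  83  84  84  83  83  85  85  85  85  84  83  83
138 137 138 138 138 138 138 139 137 138 138 137 136 127 103  84  83  82  83  84  83  82  84  83  84  84
138 138 138 138 137 138 138 138 138 134 119 119 119 121 124 116  94  84  83  83  83  83  83  84  84  85
138 138 138 138 138 137 138 134 119 113 118 123 122 116 112 115 128 103  84  83  82  84  83  86  86  86
138 139 139 137 138 138 135 117 113 122 123 124 123 123 119 112 124 132 115  93  82  83  84  85  85  84
138 138 138 138 138 136 125 113 122 124 124 123 124 123 124 119 106 114 136 131 114  83  83  83  83  83
138 138 138 138 138 132 110 117 123 124 123 124 124 124 124 120 102 110 138 137 135 127 102  84  83  83
138 138 138 138 138 132 110 122 123 123 124 123 124 124 124 120  97  86 138 138 138 137 132 115  93  83
138 137 138 138 138 131  99 1
[... 1454 characters left out ...]
  75  69  66  64  64  64  62  64  64  63  64  62  59  42  72 130 138 138 139
139 138 138 139 139 133 106  65  52  68  68  68  68  68  66  67  65  64  60  42  65 122 137 138 138 138
139 138 139 139 138 137 131 102  43  45  54  62  67  67  68  65  57  47  45  80 126 137 139 138 138 139
139 139 139 139 138 138 138 132 113  75  44  39  43  44  42  39  44  62  89 133 138 139 138 138 138 139
139 138 139 138 138 139 139 138 137 132 125  98  88  77  92 101 130 131 134 139 139 138 139 139 139 138
138 139 139 139 138 138 139 138 139 139 138 134 134 133 134 136 138 139 139 139 139 138 138 139 138 135
115 139 138 138 139 138 139 138 138 139 139 139 138 139 138 139 138 138 139 138 139 139 139 139 134 113
```

The held eyepiece sits about 4–5 mm off the TCP along tool +x, because the flat pads don't centre it that way. The scene image gives a needed shift of about +6 mm in x and +0.5 mm in y. Shift, then lower by feel.

move_arm:
  series:
    - [-0.01,0.001,0,0,0.25]
    - [-0.02,0.002,0.01,0,0.25]
    - [-0.02,0.002,0.025,0,0.25]
    - [-0.02,0.002,0.037,0,0.25]
    - [-0.02,0.002,0.037,0,0.25]

```text
clock: 26.75
tcp_pos: [0.4345, -0.2256, 0.0902]
eef_rot: [3.14, -0.002, 3.118]
wrist_force: [-0.8, -0.1, -2.2]
gripper_width: 0.0287
grasp_force: 39.8
```

move_arm:
  series:
    - [0,0,0.003,0,0.25]
    - [0,0,0.006,0,0.25]
    - [0,0,0.009,0,0.25]
    - [0,0,0.012,0,0.25]
    - [0,0,0.012,0,0.25]

```text
clock: 27.17
tcp_pos: [0.4352, -0.2262, 0.0877]
eef_rot: [3.142, -0.0, 3.118]
wrist_force: [0.8, -0.3, -0.7]
gripper_width: 0.0287
grasp_force: 39.8
```

```bash
python3 -c "
from h import *
st();o=get_obs();print(o['tcp_pos'])"
```

```text
s -0.2563 lat -0.3556 z 0.0877 [ 0.8 -0.3 -0.7] [ 0.   -0.03 -0.03] 39.81163501739502
[ 0.43517253 -0.22623279  0.08773035]
```

move_arm:
  series:
    - [0,0,0.002,0,0.25]
    - [0,0,0.004,0,0.25]
    - [0,0,0.006,0,0.25]
    - [0,0,0.008,0,0.25]
    - [0,0,0.008,0,0.25]

```text
clock: 27.58
tcp_pos: [0.4352, -0.2262, 0.0853]
eef_rot: [3.141, -0.0, 3.118]
wrist_force: [-0.1, -0.6, -0.3]
gripper_width: 0.0287
grasp_force: 39.8
```

```bash
python3 -c "
from h import *
st();o=get_obs();print(o['tcp_pos'])"
```

```text
s -0.2563 lat -0.3555 z 0.0853 [-0.1 -0.6 -0.3] [-0.01  0.05 -0.03] 39.811978340148926
[ 0.43515671 -0.22615752  0.08528978]
```

No contact with the face about 2.5 mm below the mouth, so it's entering the pocket.

move_arm:
  series:
    - [0,0,0.002,0,0.25]
    - [0,0,0.004,0,0.25]
    - [0,0,0.006,0,0.25]
    - [0,0,0.008,0,0.25]
    - [0,0,0.008,0,0.25]

```text
clock: 28.0
tcp_pos: [0.4352, -0.2262, 0.0829]
eef_rot: [3.141, -0.0, 3.118]
wrist_force: [-0.2, 0.5, -1.9]
gripper_width: 0.0284
grasp_force: 39.8
```

move_arm:
  series:
    - [0,0,0.001,0,0.25]
    - [0,0,0.002,0,0.25]
    - [0,0,0.003,0,0.25]
    - [0,0,0.004,0,0.25]
    - [0,0,0.004,0,0.25]

```text
clock: 28.42
tcp_pos: [0.4352, -0.2262, 0.0818]
eef_rot: [3.142, -0.0, 3.118]
wrist_force: [-0.3, -0.5, -0.3]
gripper_width: 0.0285
grasp_force: 39.8
```

Face depth is about 6.2 mm. Continue in roughly 1 mm steps.

move_arm:
  series:
    - [0,0,0.001,0,0.25]
    - [0,0,0.002,0,0.25]
    - [0,0,0.003,0,0.25]
    - [0,0,0.004,0,0.25]
    - [0,0,0.004,0,0.25]

```text
clock: 28.83
tcp_pos: [0.4352, -0.2262, 0.0806]
eef_rot: [3.142, -0.0, 3.118]
wrist_force: [0.2, 0.5, -1.2]
gripper_width: 0.0284
grasp_force: 39.8
```

```bash
python3 -c "
from h import *
st()"
```

```text
s -0.2563 lat -0.3556 z 0.0806 [ 0.2  0.5 -1.2] [-0.03 -0.05  0.01] 39.81071591377258
```

move_arm:
  series:
    - [0,0,0.001,0,0.25]
    - [0,0,0.002,0,0.25]
    - [0,0,0.003,0,0.25]
    - [0,0,0.004,0,0.25]
    - [0,0,0.004,0,0.25]

```text
clock: 29.25
tcp_pos: [0.4352, -0.2262, 0.0794]
eef_rot: [3.142, -0.0, 3.118]
wrist_force: [1.0, 0.5, -1.6]
gripper_width: 0.0289
grasp_force: 39.8
```

```bash
python3 -c "
from h import *
st()"
```

```text
s -0.2563 lat -0.3556 z 0.0794 [ 1.   0.5 -1.6] [-0.02  0.01  0.03] 39.81042802333832
```

move_arm:
  series:
    - [0,0,0.001,0,0.25]
    - [0,0,0.002,0,0.25]
    - [0,0,0.003,0,0.25]
    - [0,0,0.003,0,0.25]
    - [0,0,0.003,0,0.25]

```text
clock: 29.67
tcp_pos: [0.4352, -0.2262, 0.0785]
eef_rot: [3.142, -0.0, 3.118]
wrist_force: [-0.8, -0.5, -1.3]
gripper_width: 0.0285
grasp_force: 39.8
```

```bash
python3 -c "
from h import *
st()"
```

```text
s -0.2563 lat -0.3556 z 0.0785 [-0.8 -0.5 -1.3] [-0.05 -0.02 -0.03] 39.81129169464111
```

move_arm:
  series:
    - [0,0,0.001,0,0.25]
    - [0,0,0.002,0,0.25]
    - [0,0,0.003,0,0.25]
    - [0,0,0.003,0,0.25]
    - [0,0,0.003,0,0.25]

```text
clock: 30.08
tcp_pos: [0.4352, -0.2262, 0.0776]
eef_rot: [3.142, -0.0, 3.118]
wrist_force: [-0.1, 0.6, -1.2]
gripper_width: 0.0288
grasp_force: 39.8
```

```bash
python3 -c "
from h import *
st()"
```

```text
s -0.2563 lat -0.3556 z 0.0776 [-0.1  0.6 -1.2] [-0.01  0.05  0.12] 39.81258988380432
```

move_arm:
  series:
    - [0,0,0.001,0,0.25]
    - [0,0,0.002,0,0.25]
    - [0,0,0.003,0,0.25]
    - [0,0,0.003,0,0.25]
    - [0,0,0.003,0,0.25]

```text
clock: 30.5
tcp_pos: [0.4354, -0.2263, 0.0769]
eef_rot: [-3.142, 0.0, 3.118]
wrist_force: [-0.5, 0.9, -0.2]
gripper_width: 0.0283
grasp_force: 39.9
```

```bash
python3 -c "
from h import *
st()"
```

```text
s -0.2562 lat -0.3557 z 0.0769 [-0.5  0.9 -0.2] [ 0.06  0.01 -0.02] 39.861871004104614
```

move_arm:
  series:
    - [0,0,0.001,0,0.25]
    - [0,0,0.002,0,0.25]
    - [0,0,0.002,0,0.25]
    - [0,0,0.002,0,0.25]
    - [0,0,0.002,0,0.25]

```text
clock: 30.92
tcp_pos: [0.4356, -0.2263, 0.0768]
eef_rot: [-3.141, 0.001, 3.118]
wrist_force: [-1.7, 2.0, 6.2]
gripper_width: 0.0286
grasp_force: 40.4
```

```bash
python3 -c "
from h import *
st()"
```

```text
s -0.2560 lat -0.3559 z 0.0768 [-1.7  2.   6.2] [0.28 0.15 0.02] 40.35080909729004
```

The pad is reached, with about 7 N of contact at depth ≈ 11 mm. Release gently.

move_arm:
  series:
    - [0,0,-0.001,0,0.33]
    - [0,0,-0.001,0,0.345]
    - [0,0,-0.001,0,0.36]
    - [0,0,-0.001,0,0.4]
    - [0,0,-0.001,0,0.45]
  force: 20

```text
clock: 31.33
tcp_pos: [0.4351, -0.2263, 0.0761]
eef_rot: [-3.142, -0.0, 3.118]
wrist_force: [-0.4, 0.7, -1.3]
gripper_width: 0.0384
grasp_force: 0.0
```

move_arm:
  series:
    - [0,0,0,0,0.5]
    - [0,0,0,0,0.55]
    - [0,0,-0.03,0,0.55]
    - [0,0,-0.1,0,0.55]
    - [0,0,-0.2,0,0.55]

```text
clock: 31.75
tcp_pos: [0.4332, -0.2248, 0.135]
eef_rot: [3.138, -0.005, 3.118]
wrist_force: [0.6, -0.8, 0.5]
gripper_width: 0.0469
grasp_force: 0.0
```

move_arm:
  series:
    - [0,0.1,-0.1,0,0.55]
    - [0,0.22,-0.15,0,0.55]
    - [0,0.34,-0.2,0,0.55]
    - [0,0.46,-0.2,0,0.55]
    - [0,0.58,-0.2,0,0.55]

```text
clock: 32.17
tcp_pos: [0.4403, -0.0513, 0.1989]
eef_rot: [-3.14, 0.005, 3.117]
wrist_force: [0.5, 0.2, -1.0]
gripper_width: 0.0471
grasp_force: 0.0
```

```bash
python3 -c "
from h import *
st()
a=np.linspace(0,2*np.pi,72)
cv2.imwrite('pics/s30.png',capture('scene')[...,::-1])
for t in('eyepiece','dish','jar','forceps'):
  for r in look_for('scene',t)[:3]: print(t,np.round(r['xyz'],3),round(r['score'],2),px('scene',r['xyz']))
for n,z,r in(('mouth',.022,.023),('shoulder',.055,.021),('btop',.079,.015)):
  q=np.array([px('scene',[.4325+r*np.cos(t),-.2256+r*np.sin(t),z]) for t in a]);print(n,q.min(0),q.max(0))
im=cv2.imread('pics/s30.png',0)[162:190,144:172];print('\n'.join(' '.join('%3d'%x for x in r) for r in im))"
```

```text
s -0.1657 lat -0.2058 z 0.1989 [ 0.5  0.2 -1. ] [ 0.02 -0.07  0.02] 0.0
eyepiece [ 0.443 -0.224  0.056] 0.62 [158.2, 173.6]
eyepiece [0.508 0.326 0.033] 0.54 [349.6, 148.2]
dish [0.73  0.031 0.009] 0.86 [283.3, 243.6]
jar [0.678 0.367 0.051] 0.76 [393.5, 184.3]
jar [ 0.441 -0.223  0.057] 0.72 [158.1, 172.9]
forceps [ 0.716 -0.382  0.006] 0.49 [117.8, 289.8]
mouth [150.5 172.3] [167.3 185.3]
shoulder [148.9 165.3] [164.5 177.3]
btop [149.4 161.3] [160.7 169.9]
 88  89  89  88  88  87  89  90  96 110 121 122 121 118 110 117 116  89  88  88  88  87  89  89  88  88  87  88
 88  88  88  87  88  88  92 105 121 124 125 125 125 125 121 114 123 130 107  88  87  87  88  90  89  88  87  88
 87  87  85  87  89  90 100 119 126 125 125 126 125 125 123 106 110 139 134 119  96  88  88  89  88  87  88  87
 86  87  87  88  88  91 109 125 125 126 125 125 126 126 123 111  95 122 140 138 131 107  86  88  87  87  87  87
 87  87  88  89  85  78 105 126 126 126 126 126 125 126 120  95  79 104 140 139 139 134 118  97  86  86  86  88
 87  87  88  88  87  89 104 117 126 126 125 126 125 124 108  83  54  89 140 
[... 1799 characters left out ...]
 106 137 141 141 141 140 140
140 140 140 140 140 140 140 139 128  84  41  36  38  38  38  37  35  35  46  91 133 137 140 140 140 141 141 141
139 140 140 140 139 139 140 140 139 134 126  99  78  49  49  55  79 104 132 135 140 141 141 141 140 141 141 141
128 140 140 140 140 140 140 140 140 140 140 136 134 132 133 133 135 137 140 140 141 140 140 140 140 140 140 141
 87 117 140 140 141 140 140 140 141 140 141 140 140 141 140 140 140 141 140 140 141 140 141 140 141 141 140 140
 70  80 103 128 140 140 140 140 140 140 140 140 141 141 140 140 141 140 140 140 140 141 141 141 140 141 140 141
 70  70  73  87 117 140 140 140 139 140 141 141 140 140 140 141 140 140 140 140 141 141 141 141 141 141 140 141
```

The eyepiece stands upright in the pocket: its grey pattern matches the twin's and the predicted shoulder and barrel-top outlines. The dish, jar and forceps are still in place. Handing in.

```bash
python3 -c "
from h import *
a=cv2.imread('pics/scene0.png',0)[174:206,172:198].astype(int);b=cv2.imread('pics/s30.png',0)[174:206,172:198].astype(int);print('twin diff',abs(a-b).mean())
print(hand_in())"
```

```text
twin diff 2.125
the job is handed in; nothing more can be done
None
```

The eyepiece is standing in the free pocket, eyecup down and barrel up. I lowered it by feel until it met the pad about 11 mm down, with roughly 7 N of contact, then let go. It tipped over twice on the open bench before I found a grip that worked. The last camera check showed it upright, with the twin, dish, jar and forceps where they were, and I handed the job in at about 32 s.

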